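# Load a slide cassette and index the carousel three clicks

### The job

Load the maroon slide cassette into the empty pocket of the tilted carousel that stands at the green loading marker, seat it fully down and let go. Then turn the wheel exactly three clicks clockwise with the black knob on its hub, never past the third, so that the cassette rests in front of the label reader, and let go of the knob. Leave the other two loose cassettes, the cup and the amber bottle standing where they are.

Things in the scene. Friction and masses are not known exactly. Their poses are not given: they have to be found in the camera images.
- cassette: maroon slide cassette to load, loose on the bench, 60 to 125 g: closed box 84 (x) x 34 (y) x 24 (z) mm with a grip fin 50 (x) x 12 (y) mm along its middle, 24 to 46 mm high. Origin: centre of underside; x along its length, z up. Either way round is fine in the pocket. A green and a beige one lie in the same row, about 110 mm apart, in any order
- cassette_green: bystander: dark green cassette of the same shape, loose; origin centre of underside
- cassette_beige: bystander: beige cassette of the same shape, loose; origin centre of underside
- cup: bystander: open white paper cup, 74 mm wide, 90 mm high, loose; origin centre of underside, z up
- stain: bystander: amber bottle, 52 mm wide, 130 mm high, loose; origin centre of underside, z up
- carousel: fixed cream housing, foot 270 (x) x 240 (y) mm. Origin: centre of the foot at bench height, 110 mm below the centre of the wheel's top face; x away from the robot, z up. The wheel's axis leans 30 degrees from vertical towards -x, so the wheel faces the robot. Green loading marker: at the wheel's lowest rim (-x side)
- pocket (a point): on the wheel, 87 mm from its axis: floor centre of the pocket at the green marker at the start. z: along the wheel's axis, out of its face; x: from this pocket to the axis. Pocket: open tray along x, 92 x 40 mm inside, walls 12 mm high. The wheel, 276 mm across, has 8 such pockets 45 degrees apart; two others, not next to it, hold cassettes whose tops stand 46 mm above the wheel's face
- station (a point): on the housing: where pocket rests after three clicks (135 degrees clockwise of the green marker, far left), in front of the label reader: a black block 46 mm wide just outside the rim, up to 45 mm above the wheel's face
- knob_grip (a point): on the wheel's axis, mid-grip of the knob, 74 mm above the wheel's face. The knob is a black bar 64 (x) x 18 (y) mm, from 50 to 88 mm above the wheel's face, on a skirt 60 mm across (44 to 50 mm). x: along the bar (white line on its -x half); z: along the wheel's axis, outwards. At rest the bar points from the axis to pocket
- wheel (a joint): angle of the wheel in rad: 0 with that pocket at the loading marker, growing clockwise seen from above its face; it rests only at multiples of 0.785 rad (a click), to about 0.03 rad, held by detents of up to 0.35 N m
- knob (a joint): angle of the knob relative to the wheel in rad, clockwise, 0 at rest. It drives the wheel through a torsion spring, 0.43 N m/rad: turning first only winds it; 1.0 to 1.4 rad from rest the wheel snaps one click on and the torque drops by about half. Held on, each next click takes 0.785 rad more. Let go before the snap, the wheel stays; after it, the knob springs into line with the wheel
There are look-alikes about, which are no part of the job. Of the things like the cassette, leave any that is blue; of the rest the larger one is meant.

How it is judged:
On the way, in this order (a step that is already met when the one before it is completed fails the run):
1. the maroon cassette is seated in the pocket at the loading marker and let go, the wheel not yet turned (z of cassette in the frame of pocket between -0.004 and 0.004 m and distance between cassette and pocket below 0.007 m and angle between the z axis of cassette and the z axis of pocket, either way round below 0.08 rad and contact force between the fingers and cassette below 0.1 N and value of joint wheel between -0.3 and 0.3 rad), for 0.2 s.
2. the knob is wound up clockwise with the wheel still on its first rest (value of joint knob above 0.65 rad and value of joint wheel below 0.39 rad).
3. the knob is wound up clockwise with the wheel one click on (value of joint knob above 0.65 rad and value of joint wheel between 0.7 and 1.17 rad).
4. the knob is wound up clockwise with the wheel two clicks on (value of joint knob above 0.65 rad and value of joint wheel between 1.48 and 1.96 rad).
At the end, for the whole second after the job is handed in: the wheel rests on its third click clockwise (within 0.12 rad, pocket within 12 mm of the station), knob sprung back (within 0.15 rad), the maroon cassette seated in the pocket it was loaded into (within 7 mm of its centre, 4 mm of the floor, tilted less than 0.08 rad to it), all at rest and let go (value of joint wheel between 2.236 and 2.476 rad and velocity of joint wheel between -0.05 and 0.05 rad/s and value of joint knob between -0.15 and 0.15 rad and z of cassette in the frame of pocket between -0.004 and 0.004 m and distance between cassette and pocket below 0.007 m and angle between the z axis of cassette and the z axis of pocket, either way round below 0.08 rad and distance between pocket and station below 0.012 m and linear speed of cassette below 0.02 m/s); the robot touches nothing.
It fails at once if the wheel is turned past the third click (value of joint wheel above 2.8 rad).
It fails at once if the wheel is turned back a click (value of joint wheel below -0.45 rad).
It fails at once if another cassette is moved more than 20 mm (distance of any of cassette_green, cassette_beige from where it was at the start of the episode above 0.02 m).
It fails at once if the cup or the bottle is moved more than 20 mm or tipped (distance of any of cup, stain from where it was at the start of the episode above 0.02 m or angle between any of cup, stain's own z axis and vertical above 0.3 rad).
It also fails if it takes over 72 s, if anything falls off the work surface, if the arm or the gripper's body presses on something with over 40 N, if the wrist force passes 120 N, or if a joint passes its speed limit or range.

### The arm

A 6-joint arm with a two-finger parallel gripper is mounted at the origin on the work surface. World frame = base frame: x ahead of the robot, y to its left, z up, the work surface at z = 0. Lengths are in m, angles in rad, forces in N, time in s.
With the tool pointing down it reaches from about 0.425 to 0.95 m from the base axis. Payload 3.5 kg.
Tool frame: the origin (TCP) lies at the very end of the fingers, on their centre line; the grasp point (between the pads) lies 19 mm behind it (manip.tcp_to_grasp is the distance from the TCP to the grasp point, in m); z points along the fingers, x is the direction in which the jaws open and shut, and the axes are right-handed (so a half turn about z gives the same grasp; the last joint's range is limited). The gripper opens to 85 mm and grips with 20 to 120 N. Pads are 22 mm wide; open, the fingers measure 114 mm over their backs; the gripper's body (76 mm by 85 mm) begins 54 mm behind the grasp point. The pads swing forward as they close: fully open they stand 13 mm farther back than shut.
Start: joints at [1.189, 0.286, 1.577, -0, 1.279, -0.15], TCP at [0.155, 0.657, 0.199] pointing down, gripper open.
Joint ranges: [-2.77, 2.77], [-0.9, 2.22], [0.21, 2.48], [-1.53, 4.67], [0.24, 2.81], [-2.84, 2.84]. Speed limits (rad/s): [2.79, 2.79, 3.14, 3.14, 3.14, 3.14].

### API

Orientations are given as a unit quaternion [w, x, y, z].
In Python, from workcell import manip gives the robot as it stands. The module is installed in compiled form; this text tells all that it offers.
- The arm moves only by the tool apply_moves, never from a script. Its argument "deltas" is a list of rows, each an object of numbers: "hand": the opening, from 0 (shut) to 1 (fully open); "x", "y", "z": the shift along the tool's x, y, z in m; "wx", "wy", "wz": the turn, a rotation vector about the tool's x, y, z in rad. In form: [{"hand": .., "x": .., "y": .., "z": .., "wx": .., "wy": .., "wz": ..}, ...]. A call has 1 to 5 rows; each row is the pose to reach, as a shift and turn from the pose commanded when the call began, along the tool's axes at that moment; what a row does not reach only later rows make up. A row lasts 1/10 s, in which the tool goes at most 50 mm and 8.59 degrees, less where a joint would pass 70% of its speed; a pose out of reach is approached as far as the arm can. A call with a gripper value outside its range is refused whole. The fingers move at their own pace and stop on an object; "squeeze" is the grip in N (left out, the last holds). Time passes only in rows, so rows that repeat a pose let the fingers close. It gives the time, the measured TCP pose, the force and the opening at its end, in the units of the state.
- manip.get_obs(): the state, without advancing time (a new reading comes with each control period).
- manip.read_camera(name): name is "scene" or "side" or "wrist"; returns a dict with "color" (420x560x3 uint8, red, green, blue), "K" (3x3 intrinsics, pixels), "k1" (the pictures are not rectified: a ray, as slopes to the right and down, at radius r is drawn at 1 + k1 r^2 times it, then the intrinsics apply), "world_to_cam" (4x4, takes a point from world to camera coordinates). Camera axes: x right, y down, z forward; pixel columns grow to the right and rows downward; lengths in m; the calibration is good to about 2 mm. A picture is of the moment at which its call begins. There is no depth.
- manip.hand_in(): hands the job in, once; it reports no verdict.
The state is a dict: "time_s": time; "joint_positions": joint angles; "joint_vel": joint speeds; "tau": joint torques, N m; "ee_pos": TCP position; "eef_rot": TCP orientation; "force": force on the tool from outside, world axes, zero at the start; "ft_torque": the same for the moment, N m; "finger_gap": finger opening in m.
Only numpy, scipy, OpenCV 4.12 (cv2) and the standard library are available. Lean on these libraries where they do the work, as an engineer would, in place of code of your own. Each camera call takes 0.05 s, during which the arm holds its last target. There are 200 camera calls.

## Working session

There is one attempt and no reset: what is moved stays moved. The work goes in short steps, Python scripts to look and compute and a tool call to move; the robot and the scene stay as the last step left them, time stands still between calls to the robot, and variables do not carry over. Pictures are saved under pics/ and viewed, about 8 in all and at most 12, crops included, and the job is handed in when it is done.

Besides the shell and the picture viewer there is one more tool, called after "Call:" by a JSON object that holds its "op" and its "data". apply_moves: Moves the arm, as the interface text tells. Its arguments: {"type":"object","properties":{"deltas":{"type":"array","items":{"type":"object","properties":{"hand":{"type":"number"},"x":{"type":"number"},"y":{"type":"number"},"z":{"type":"number"},"wx":{"type":"number"},"wy":{"type":"number"},"wz":{"type":"number"}}}},"squeeze":{"type":"number"}},"required":["deltas"]}

```bash
mkdir -p pics
cat > h.py <<'E'
import numpy as np, cv2
from scipy.spatial.transform import Rotation as R
from workcell import manip
def cam(n,save=None):
    c=manip.read_camera(n)
    if save: cv2.imwrite(f'pics/{save}.png',c['color'][:,:,::-1])
    return c
def ray(c,u,v):
    K=c['K'];d=np.array([(u-K[0,2])/K[0,0],(v-K[1,2])/K[1,1]]);s=d.copy()
    for _ in range(30): s=d/(1+c['k1']*(s@s))
    W=c['world_to_cam'];Rm=W[:3,:3];o=-Rm.T@W[:3,3];r=Rm.T@np.r_[s,1]
    return o,r/np.linalg.norm(r)
def onplane(c,u,v,z=0.,n=(0,0,1),p=None):
    o,r=ray(c,u,v);n=np.array(n,float);p=np.array([0,0,z]) if p is None else p
    return o+r*(n@(p-o))/(n@r)
def proj(c,P):
    P=np.atleast_2d(P);W=c['world_to_cam'];q=P@W[:3,:3].T+W[:3,3];s=q[:,:2]/q[:,2:]
    s=s*(1+c['k1']*(s**2).sum(1,keepdims=True));K=c['K']
    return np.c_[s[:,0]*K[0,0]+K[0,2],s[:,1]*K[1,1]+K[1,2]]
def tri(c1,p1,c2,p2):
    o1,r1=ray(c1,*p1);o2,r2=ray(c2,*p2)
    t=np.linalg.lstsq(np.c_[r1,-r2],o2-o1,rcond=None)[0]
    a=o1+t[0]*r1;b=o2+t[1]*r2
    return (a+b)/2,np.linalg.norm(a-b)
def pose():
    o=manip.get_obs();q=o['eef_rot'];return np.array(o['ee_pos']),R.from_quat([q[1],q[2],q[3],q[0]])
def delta(p,Rt):
    "shift in tool axes and rotvec to go to p,Rt"
    p0,R0=pose();return R0.inv().apply(np.array(p)-p0).round(4),(R0.inv()*Rt).as_rotvec().round(4)
E
python3 - <<'E'
from h import *
a=cam('scene');b=cam('side');w=cam('wrist')
cv2.imwrite('pics/s0.png',a['color'][:,:,::-1]);cv2.imwrite('pics/d0.png',b['color'][:,:,::-1]);cv2.imwrite('pics/w0.png',w['color'][:,:,::-1])
for c in(a,b,w):
  W=c['world_to_cam'];print(c['K'][0],c['k1'],-W[:3,:3].T@W[:3,3],W[2,:3])
print(manip.get_obs(),manip.tcp_to_grasp)
E
```

```text
[505.24037164   0.         280.96533588] 0.021859421526854113 [0.93489619 0.62844479 0.77507955] [-0.4291482  -0.54337509 -0.72150907]
[412.1313411    0.         277.05631708] -0.006300547620171632 [0.38224298 0.8569284  0.64860948] [ 0.1517978  -0.79140295 -0.59214762]
[316.40937319   0.         279.05123911] -0.012762108636566662 [0.08484077 0.67223397 0.37277347] [ 0.27343984 -0.06553665 -0.9596539 ]
{'time_s': 0.15, 'joint_positions': array([ 1.18900873e+00,  2.87034787e-01,  1.57783604e+00,  3.76550027e-06,
        1.27864388e+00, -1.50033426e-01]), 'joint_vel': array([-1.71256593e-03, -1.23470693e-03, -4.47974379e-03,  4.95492592e-04,
        3.10947274e-04,  7.61572326e-05]), 'tau': array([ 9.49749192e-04, -4.06602967e+01, -2.93140858e+01, -1.17367613e-04,
        3.99089564e-03, -1.93490672e-05]), 'ee_pos': array([0.15481036, 0.65640957, 0.19741913]), 'eef_rot': array([ 4.75521876e-04,  7.84118954e-01,  6.20609814e-01, -8.35134671e-04]), 'force': array([0.20884065, 0.1474626 , 0.02455848]), 'ft_torque': array([ 0.00458582, -0.03142998,  0.03660933]), 'finger_gap': 0.08541604119307628} 0.0187
```

View pics/s0.png

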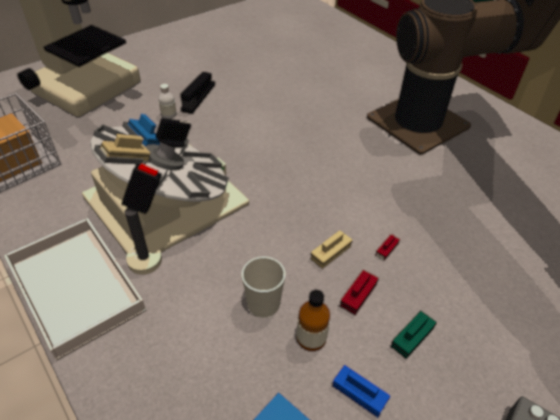

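View pics/d0.png

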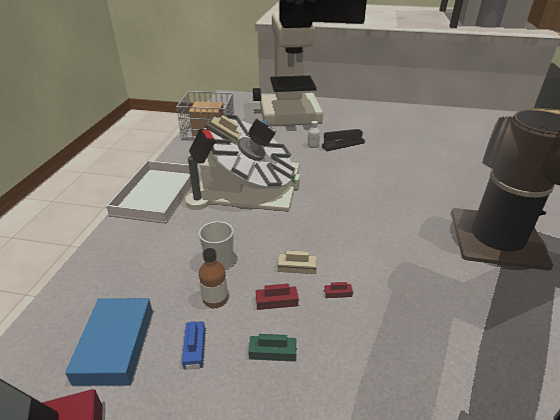

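Run:
```python
from h import *
a=cv2.imread('pics/s0.png');b=cv2.imread('pics/d0.png')
c1=cv2.resize(a[110:280,75:255],None,fx=3.3,fy=3.3,interpolation=3)
cv2.imwrite('pics/c1.png',c1)
c2=cv2.resize(b[100:220,180:310],None,fx=4.6,fy=4.6,interpolation=3)
cv2.imwrite('pics/c2.png',c2)
c3=np.hstack([cv2.resize(a[220:320,310:440],None,fx=3,fy=3,interpolation=3),cv2.resize(b[250:350,240:370],None,fx=3,fy=3,interpolation=3)])
cv2.imwrite('pics/c3.png',c3)
A=cam('scene');B=cam('side')
for n,c in(('s',A),('d',B)):
  im=c['color'].astype(int);m=((im[:,:,0]>60)&(im[:,:,1]<.35*im[:,:,0])&(im[:,:,2]<.5*im[:,:,0])).astype(np.uint8)
  k,l,s,ce=cv2.connectedComponentsWithStats(m)
  for i in range(1,k):
    if s[i,4]>60:
      P=onplane(c,*ce[i],.018);print(n,s[i],ce[i].round(1),P.round(3))
```

```text
s [138 164  20  12 127] [147.  169.7] [ 0.649 -0.22   0.018]
s [378 236  20  21 221] [387.8 245.7] [0.372 0.256 0.018]
s [342 271  35  39 670] [359.5 290. ] [0.489 0.3   0.018]
```

View pics/c1.png

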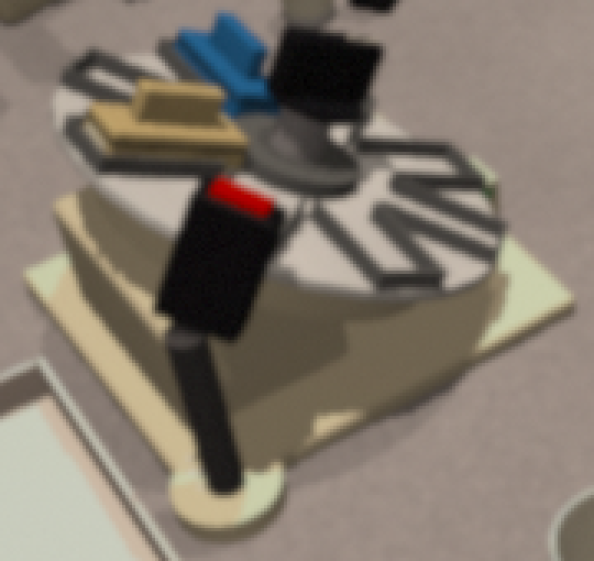

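View pics/c2.png

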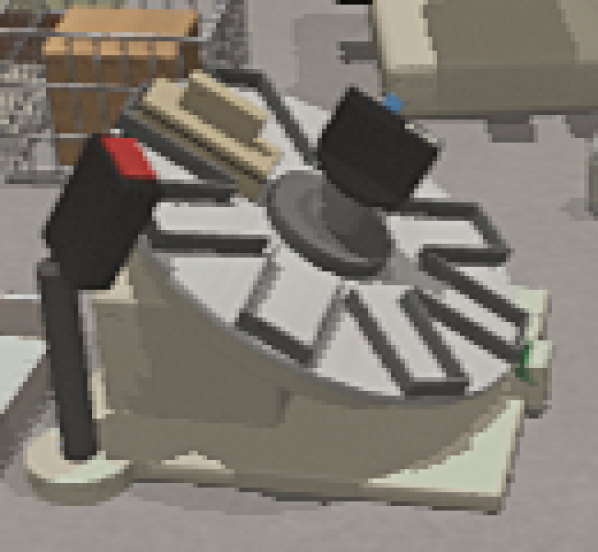

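View pics/c3.png

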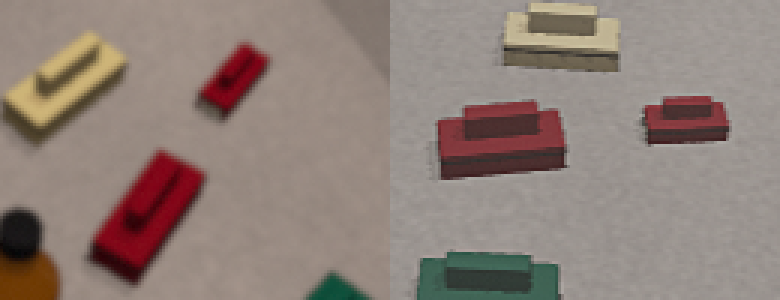

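Run:
```python
from h import *
A=cam('scene');B=cam('side')
print('foot S',[onplane(A,u,v,0.0).round(3) for u,v in((248.6,201.5),(83.5,194),(160,253))])
print('foot D',[onplane(B,u,v,0.0).round(3) for u,v in((289,211),(299,163))])
print('marker',onplane(B,294,178,.06), tri(A,(75+490/3.3,110+185/3.3),B,(180+525/4.6,100+360/4.6)))
print('knob',tri(A,(75+325/3.3,110+75/3.3),B,(180+380/4.6,100+148/4.6)))
# cassette
for n,c,box in(('s',A,(330,260,60,65)),('d',B,(240,270,70,50))):
  im=c['color'].astype(int);m=((im[:,:,0]>50)&(im[:,:,1]<.5*im[:,:,0])&(im[:,:,2]<.6*im[:,:,0])).astype(np.uint8)
  x,y,w,h=box;mm=np.zeros_like(m);mm[y:y+h,x:x+w]=m[y:y+h,x:x+w]
  k,l,s,ce=cv2.connectedComponentsWithStats(mm);i=1+s[1:,4].argmax();print(n,s[i],ce[i])
  cn=max(cv2.findContours((l==i).astype(np.uint8),0,1)[0],key=cv2.contourArea)[:,0]
  # outline on the bench plane
  P=np.array([onplane(c,u,v,0)[:2] for u,v in cn]);print(cv2.minAreaRect(P.astype(np.float32)))
  print(proj(c,[ [.489,.3,.018]]))
```

```text
foot S [array([ 0.513, -0.019,  0.   ]), array([ 0.789, -0.248, -0.   ]), array([ 0.734, -0.004,  0.   ])]
foot D [array([ 0.517, -0.014,  0.   ]), array([ 0.529, -0.272,  0.   ])]
marker [ 0.51632398 -0.08448518  0.06      ] (array([ 0.51926607, -0.10454278,  0.04557272]), np.float64(0.0020077425078382253))
knob (array([ 0.61153804, -0.12705933,  0.16427422]), np.float64(0.003953024830823064))
s [342 271  36  40 732] [359.35655738 290.11748634]
((0.4773518741130829, 0.291504830121994), (0.08803976327180862, 0.03499274328351021), 17.631441116333008)
[[359.61884977 289.96014862]]
d [256 284  42  19 404] [276.15346535 293.4529703 ]
((0.49631014466285706, 0.27390778064727783), (0.08472759276628494, 0.04394729062914848), 17.738170623779297)
[[276.95191024 296.10142235]]
```

```bash
cat >> h.py <<'E'
def down(h):  # tool down, x axis heading h
    x=np.array([np.cos(h),np.sin(h),0]);z=np.array([0,0,-1.]);return R.from_matrix(np.c_[x,np.cross(z,x),z])
E
python3 - <<'E'
from h import *
print(delta([.489,.30,.20],down(np.radians(107.7))))
E
```

```text
(array([-0.2705,  0.4071, -0.0017]), array([-2.000e-04,  5.000e-04, -5.407e-01]))
```

Call:
{"op": "apply_moves", "data": {"deltas": [{"x":-0.27,"y":0.407,"z":0,"wz":-0.54,"hand":1},{"x":-0.27,"y":0.407,"z":0,"wz":-0.54},{"x":-0.27,"y":0.407,"z":0,"wz":-0.54},{"x":-0.27,"y":0.407,"z":0,"wz":-0.54},{"x":-0.27,"y":0.407,"z":0,"wz":-0.54}]}}

```text
invalid input at $.deltas[0]: expected keys hand, x, y, z, wx, wy, wz
```

Run:
```python
from h import *
print(pose()[0],delta([.489,.30,.20],down(np.radians(107.7))))
```

```text
[0.15496753 0.65678634 0.19819522] (array([-0.2705,  0.4071, -0.0017]), array([-2.000e-04,  5.000e-04, -5.407e-01]))
```

All keys are required.

Call:
{"op": "apply_moves", "data": {"deltas": [{"hand":1,"x":-0.27,"y":0.407,"z":0,"wx":0,"wy":0,"wz":-0.54},{"hand":1,"x":-0.27,"y":0.407,"z":0,"wx":0,"wy":0,"wz":-0.54},{"hand":1,"x":-0.27,"y":0.407,"z":0,"wx":0,"wy":0,"wz":-0.54},{"hand":1,"x":-0.27,"y":0.407,"z":0,"wx":0,"wy":0,"wz":-0.54},{"hand":1,"x":-0.27,"y":0.407,"z":0,"wx":0,"wy":0,"wz":-0.54}]}}

```text
time_s: 0.85
ee_pos: [0.3248, 0.4757, 0.1988]
eef_rot: [0.0, 0.589, 0.808, 0.0]
force: [0.7, 0.2, -0.3]
finger_gap: 0.0856
```

Run:
```python
from h import *
print(pose()[0],delta([.489,.30,.20],down(np.radians(107.7))))
```

```text
[0.32476513 0.47565599 0.19876741] (array([-0.2174,  0.1027, -0.0012]), array([ 0.0006, -0.0002,  0.0015]))
```

Call:
{"op": "apply_moves", "data": {"deltas": [{"hand":1,"x":-0.217,"y":0.103,"z":0,"wx":0,"wy":0,"wz":0},{"hand":1,"x":-0.217,"y":0.103,"z":0,"wx":0,"wy":0,"wz":0},{"hand":1,"x":-0.217,"y":0.103,"z":0,"wx":0,"wy":0,"wz":0},{"hand":1,"x":-0.217,"y":0.103,"z":0,"wx":0,"wy":0,"wz":0},{"hand":1,"x":-0.217,"y":0.103,"z":0,"wx":0,"wy":0,"wz":0}]}}

```text
time_s: 1.35
ee_pos: [0.4894, 0.2994, 0.1989]
eef_rot: [0.0, 0.591, 0.807, 0.0]
force: [0.3, 0.6, -0.1]
finger_gap: 0.0853
```

Run:
```python
from h import *
c=cam('wrist','w1');np.save('c.npy',c['world_to_cam'])
print(pose()[0])
im=c['color'].astype(int);m=((im[:,:,0]>50)&(im[:,:,1]<.5*im[:,:,0])&(im[:,:,2]<.6*im[:,:,0])).astype(np.uint8)
k,l,s,ce=cv2.connectedComponentsWithStats(m)
for i in range(1,k):
  if s[i,4]>300:
    cn=max(cv2.findContours((l==i).astype(np.uint8),0,1)[0],key=cv2.contourArea)[:,0]
    P=np.array([onplane(c,u,v,.024)[:2] for u,v in cn]);print(s[i],ce[i],cv2.minAreaRect(P.astype(np.float32)))
W=c['world_to_cam'];print(-W[:3,:3].T@W[:3,3],W[2,:3])
```

```text
[0.49310245 0.29563567 0.19893051]
[263  28  22  53 575] [274.16521739  44.70086957] ((0.36663445830345154, 0.25306424498558044), (0.047628410160541534, 0.02069857344031334), 14.215346336364746)
[ 266  144   29   72 1755] [280.02621083 181.69230769] ((0.48833411931991577, 0.2994927167892456), (0.08141937851905823, 0.031310297548770905), 17.218400955200195)
[437 396  55  24 917] [464.31406761 410.3129771 ] ((0.72286456823349, 0.6557537913322449), (0.04282360523939133, 0.0802353098988533), 16.780900955200195)
[0.42056734 0.27690757 0.3743037 ] [ 0.26939028  0.08613118 -0.95917167]
```

View pics/w1.png

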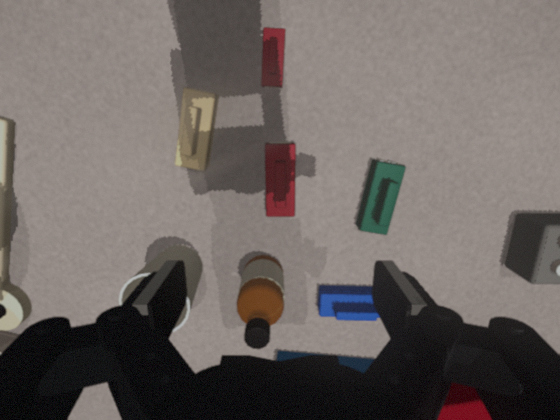

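Run:
```python
from h import *
A=cam('scene')
print('bottle',onplane(A,312,340,0),'cup',onplane(A,263,300,0))
print(pose()[0],delta([.4883,.2995,.027],down(np.radians(107.4))))
```

```text
bottle [0.61534121 0.31917308 0.        ] cup [0.63543065 0.20384521 0.        ]
[0.49085686 0.29804807 0.19875063] (array([ 0.0024, -0.0022,  0.1717]), array([ 0.0011,  0.0013, -0.0014]))
```

Call:
{"op": "apply_moves", "data": {"deltas": [{"hand":0.6,"x":0.001,"y":-0.001,"z":0.05,"wx":0,"wy":0,"wz":0},{"hand":0.5,"x":0.001,"y":-0.001,"z":0.1,"wx":0,"wy":0,"wz":0},{"hand":0.5,"x":0.001,"y":-0.001,"z":0.13,"wx":0,"wy":0,"wz":0},{"hand":0.5,"x":0.001,"y":-0.001,"z":0.13,"wx":0,"wy":0,"wz":0},{"hand":0.5,"x":0.001,"y":-0.001,"z":0.13,"wx":0,"wy":0,"wz":0}]}}

```text
time_s: 1.95
ee_pos: [0.4863, 0.3029, 0.069]
eef_rot: [-0.0, 0.59, 0.807, -0.0]
force: [0.4, 0.5, 0.7]
finger_gap: 0.0426
```

Run:
```python
from h import *
o=manip.get_obs();print(o['finger_gap'],pose()[0],delta([.4883,.2995,.027],down(np.radians(107.4))))
```

```text
0.04259708759310961 [0.48633282 0.30286245 0.06902001] (array([-0.0038,  0.0009,  0.042 ]), array([-0.0001, -0.0002,  0.0052]))
```

Call:
{"op": "apply_moves", "data": {"deltas": [{"hand":0.5,"x":-0.004,"y":0.001,"z":0.02,"wx":0,"wy":0,"wz":0.005},{"hand":0.5,"x":-0.004,"y":0.001,"z":0.042,"wx":0,"wy":0,"wz":0.005},{"hand":0.5,"x":-0.004,"y":0.001,"z":0.042,"wx":0,"wy":0,"wz":0.005},{"hand":0.1,"x":-0.004,"y":0.001,"z":0.042,"wx":0,"wy":0,"wz":0.005},{"hand":0,"x":-0.004,"y":0.001,"z":0.042,"wx":0,"wy":0,"wz":0.005}], "squeeze": 50}}

```text
time_s: 2.45
ee_pos: [0.4905, 0.2997, 0.0293]
eef_rot: [0.001, 0.592, 0.806, 0.002]
force: [-0.0, -0.2, 0.0]
finger_gap: 0.0139
```

Call:
{"op": "apply_moves", "data": {"deltas": [{"hand":0,"x":0,"y":0,"z":0,"wx":0,"wy":0,"wz":0},{"hand":0,"x":0,"y":0,"z":0,"wx":0,"wy":0,"wz":0},{"hand":0,"x":0,"y":0,"z":0,"wx":0,"wy":0,"wz":0},{"hand":0,"x":0,"y":0,"z":0,"wx":0,"wy":0,"wz":0}]}}

```text
time_s: 2.85
ee_pos: [0.4887, 0.2988, 0.0268]
eef_rot: [0.0, 0.592, 0.806, 0.0]
force: [-1.1, -0.2, -0.1]
finger_gap: 0.0003
```

Run:
```python
from h import *
p,r=pose();print(manip.get_obs()['finger_gap'],p,r.as_matrix().round(3));np.savez('grasp.npz',p=p,R=r.as_matrix())
```

```text
0.0002545160506791097 [0.48874855 0.29876108 0.02675944] [[-0.299  0.954  0.   ]
 [ 0.954  0.299  0.   ]
 [ 0.     0.    -1.   ]]
```

Run:
```python
from h import *
a=cam('scene');b=cam('side');w=cam('wrist')
f=lambda c,x,y,s:cv2.resize(c['color'][y:y+100,x:x+130,::-1],None,fx=3,fy=3,interpolation=3)
cv2.imwrite('pics/m1.png',np.vstack([np.hstack([f(a,300,230,3),f(b,220,230,3)]),]))
cv2.imwrite('pics/m2.png',w['color'][:,:,::-1])
```

```text
(no output)
```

View pics/m1.png

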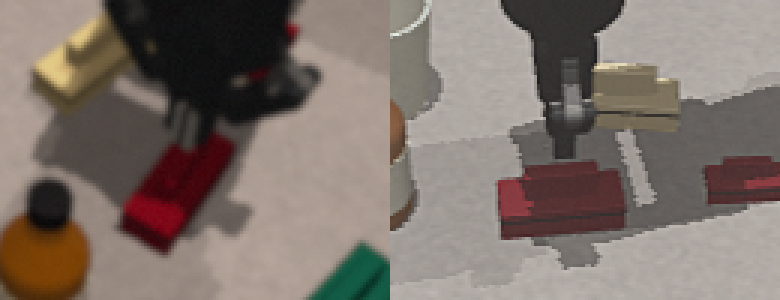

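Run:
```python
from h import *
a=cam('scene');b=cam('side');p=pose()[0];print(p)
for z in(.027,.04,.05):
  q=[p[0],p[1],z]
  print(z,(proj(a,q)-[300,230])*3,(proj(b,q)-[220,230])*3+[390,0])
# expected fin-top corners for estimate
t=np.radians(17.4);ex=np.array([np.cos(t),np.sin(t),0]);ey=np.array([-ex[1],ex[0],0])
o=np.array([.4883,.2995,0])
for sx,sy in((1,1),(1,-1),(-1,-1),(-1,1)):
  q=o+ex*.025*sx+ey*.006*sy+[0,0,.046];print('fin',sx,sy,(proj(a,q)-[300,230])*3,(proj(b,q)-[220,230])*3+[390,0])
  q=o+ex*.042*sx+ey*.017*sy+[0,0,.024];print('box',(proj(a,q)-[300,230])*3,(proj(b,q)-[220,230])*3+[390,0])
```

```text
[0.48860454 0.29867497 0.02643788]
0.027 [[179.77798745 169.37774829]] [[561.8278601  187.72008297]]
0.04 [[182.65352484 156.57171594]] [[561.85939434 174.21689707]]
0.05 [[184.90693149 146.53922497]] [[561.88405852 163.6549662 ]]
fin 1 1 [[173.38095826 184.65279186]] [[525.0896624  178.79617846]]
box [[170.68297867 235.52425825]] [[501.27980819 216.65121165]]
fin 1 -1 [[155.36692047 174.50991126]] [[523.46072017 165.32308985]]
box [[120.27765776 206.3483513 ]] [[497.54879536 178.17681169]]
fin -1 -1 [[196.8720954  119.05822252]] [[598.45525898 159.1174468 ]]
box [[189.57366053 114.51020218]] [[620.28262733 167.92391557]]
fin -1 1 [[214.53815032 128.58974891]] [[600.96084273 172.44104432]]
box [[238.3845881  140.83705065]] [[628.05578633 205.69487395]]
```

View pics/m2.png

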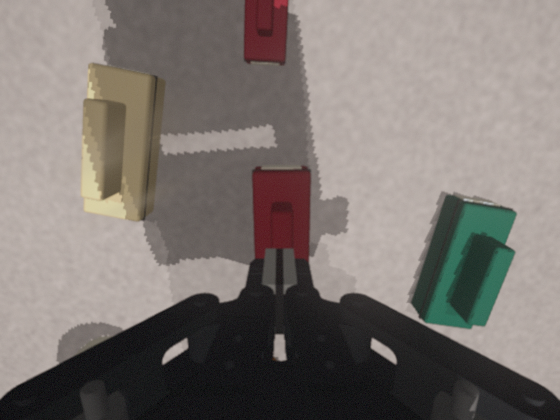

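The cassette (side crop ~(560,195)) is unmoved. The shut tips show right at the fin's top, about 20 mm higher than the reported TCP. I'll open slightly and feel downwards.

Call:
{"op": "apply_moves", "data": {"deltas": [{"hand":0.3,"x":0,"y":0,"z":-0.005,"wx":0,"wy":0,"wz":0},{"hand":0.3,"x":0,"y":0,"z":-0.005,"wx":0,"wy":0,"wz":0},{"hand":0.3,"x":0,"y":0,"z":0,"wx":0,"wy":0,"wz":0},{"hand":0.3,"x":0,"y":0,"z":0.004,"wx":0,"wy":0,"wz":0},{"hand":0.3,"x":0,"y":0,"z":0.008,"wx":0,"wy":0,"wz":0}]}}

```text
time_s: 3.6
ee_pos: [0.4883, 0.2986, 0.0178]
eef_rot: [-0.0, 0.592, 0.806, -0.0]
force: [0.5, 0.3, 0.3]
finger_gap: 0.0256
```

Call:
{"op": "apply_moves", "data": {"deltas": [{"hand":0.3,"x":0,"y":0,"z":0,"wx":0,"wy":0,"wz":0},{"hand":0.3,"x":0,"y":0,"z":0.003,"wx":0,"wy":0,"wz":0},{"hand":0.3,"x":0,"y":0,"z":0.003,"wx":0,"wy":0,"wz":0}]}}

```text
time_s: 3.9
ee_pos: [0.4884, 0.2986, 0.0151]
eef_rot: [-0.0, 0.592, 0.806, -0.0]
force: [-0.5, -0.7, -0.1]
finger_gap: 0.0259
```

Run:
```python
from h import *
o=manip.get_obs();print(o['finger_gap'],o['force'],o['ee_pos'])
a=cam('scene');b=cam('side')
f=lambda c,x,y:cv2.resize(c['color'][y:y+100,x:x+100,::-1],None,fx=4,fy=4,interpolation=3)
cv2.imwrite('pics/m3.png',np.hstack([f(a,310,240),f(b,225,240)]))
```

```text
0.025933447892445633 [-0.47723282 -0.66014261 -0.10784724] [0.488414   0.2986103  0.01505761]
```

View pics/m3.png

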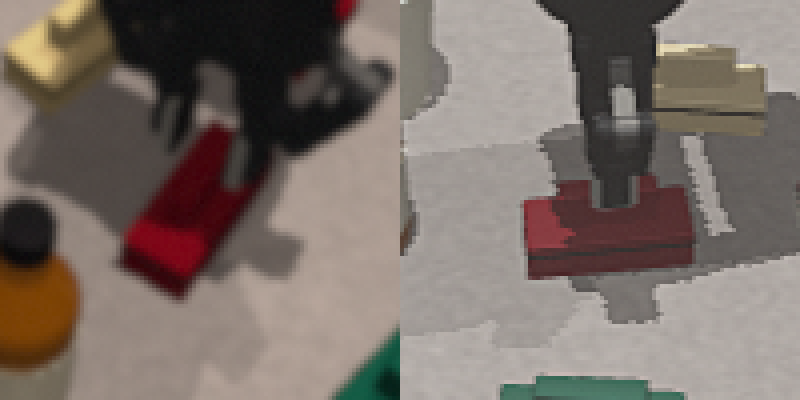

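Call:
{"op": "apply_moves", "data": {"deltas": [{"hand":0.3,"x":0,"y":0,"z":0.004,"wx":0,"wy":0,"wz":0},{"hand":0.3,"x":0,"y":0,"z":0.007,"wx":0,"wy":0,"wz":0},{"hand":0.3,"x":0,"y":0,"z":0.007,"wx":0,"wy":0,"wz":0}]}}

```text
time_s: 4.3
ee_pos: [0.4881, 0.2985, 0.0079]
eef_rot: [-0.0, 0.592, 0.806, -0.001]
force: [0.2, 0.3, -0.2]
finger_gap: 0.0257
```

Run:
```python
from h import *
b=cam('side');p,r=pose();print(p)
im=b['color'][240:340,225:325].astype(int)
# dark finger columns on the maroon front: lowest dark pixel in cols ~ 275-282
for u in (276,278,279,281):
  col=b['color'][275:305,u].astype(int);print(u,[f"{v+275}:{c[0]},{c[1]}" for v,c in enumerate(col) if v%1==0 and 8<=v<24])
q=p+r.as_matrix()[:,0]*.018
for z in(.024,.03,.035,.04):print(z,proj(b,[q[0],q[1],z]))
```

```text
[0.48832749 0.29859336 0.00811063]
276 ['283:52,50', '284:54,51', '285:50,50', '286:51,48', '287:50,48', '288:51,50', '289:46,44', '290:45,43', '291:49,47', '292:50,49', '293:47,45', '294:57,60', '295:80,44', '296:88,49', '297:88,49', '298:88,51']
278 ['283:52,50', '284:55,53', '285:53,50', '286:53,50', '287:53,50', '288:54,52', '289:54,52', '290:52,49', '291:53,50', '292:52,51', '293:49,48', '294:72,72', '295:81,48', '296:89,49', '297:87,50', '298:88,51']
279 ['283:52,49', '284:54,51', '285:50,47', '286:51,49', '287:53,51', '288:54,53', '289:53,50', '290:51,48', '291:54,52', '292:54,51', '293:49,48', '294:69,63', '295:81,47', '296:88,50', '297:87,49', '298:86,49']
281 ['283:54,54', '284:52,50', '285:51,49', '286:52,48', '287:51,49', '288:50,47', '289:47,45', '290:48,46', '291:49,48', '292:47,44', '293:46,47', '294:80,68', '295:78,46', '296:88,48', '297:88,50', '298:88,50']
0.024 [[278.44911853 300.42248723]]
0.03 [[278.45918339 298.35814414]]
0.035 [[278.46763834 296.62390695]]
0.04 [[278.47615544 294.87683788]]
```

Call:
{"op": "apply_moves", "data": {"deltas": [{"hand":0.3,"x":0,"y":0,"z":0.003,"wx":0,"wy":0,"wz":0},{"hand":0.3,"x":0,"y":0,"z":0.006,"wx":0,"wy":0,"wz":0},{"hand":0.3,"x":0,"y":0,"z":0.006,"wx":0,"wy":0,"wz":0}]}}

```text
time_s: 4.65
ee_pos: [0.4882, 0.2985, 0.0019]
eef_rot: [-0.0, 0.592, 0.806, -0.0]
force: [1.1, -0.4, 1.0]
finger_gap: 0.0258
```

Call:
{"op": "apply_moves", "data": {"deltas": [{"hand":0.2,"x":0,"y":0,"z":0,"wx":0,"wy":0,"wz":0},{"hand":0.1,"x":0,"y":0,"z":0,"wx":0,"wy":0,"wz":0},{"hand":0,"x":0,"y":0,"z":0,"wx":0,"wy":0,"wz":0},{"hand":0,"x":0,"y":0,"z":0,"wx":0,"wy":0,"wz":0},{"hand":0,"x":0,"y":0,"z":0,"wx":0,"wy":0,"wz":0}]}}

```text
time_s: 5.15
ee_pos: [0.4887, 0.2988, 0.0026]
eef_rot: [0.0, 0.592, 0.806, 0.0]
force: [-0.0, 0.4, -0.4]
finger_gap: 0.0102
```

Run:
```python
from h import *
p,r=pose();print(manip.get_obs()['finger_gap'],p,r.as_matrix().round(3));np.savez('grasp.npz',p=p,R=r.as_matrix())
```

```text
0.010230133686360242 [0.4886812  0.29876354 0.00255041] [[-0.299  0.954  0.   ]
 [ 0.954  0.299  0.   ]
 [ 0.     0.    -1.   ]]
```

Call:
{"op": "apply_moves", "data": {"deltas": [{"hand":0,"x":0,"y":0,"z":-0.02,"wx":0,"wy":0,"wz":0},{"hand":0,"x":0,"y":0,"z":-0.06,"wx":0,"wy":0,"wz":0},{"hand":0,"x":0,"y":0,"z":-0.1,"wx":0,"wy":0,"wz":0},{"hand":0,"x":0,"y":0,"z":-0.14,"wx":0,"wy":0,"wz":0},{"hand":0,"x":0,"y":0,"z":-0.18,"wx":0,"wy":0,"wz":0}]}}

```text
time_s: 5.65
ee_pos: [0.4882, 0.2985, 0.1839]
eef_rot: [-0.0, 0.592, 0.806, -0.0]
force: [0.6, -0.6, -1.4]
finger_gap: 0.0106
```

Run:
```python
from h import *
o=manip.get_obs();print(o['finger_gap'],o['force'],o['joint_positions'].round(2))
# carousel nominal, centre (.65,-.136), yaw .05; hover 0.15 above pocket along axis
C=np.array([.65,-.136,.11]);yaw=0.02
Rz=R.from_euler('z',yaw);ax=Rz.apply([-.5,0,.866]);px=Rz.apply([.866,0,.5]);py=np.cross(ax,px)
P=C-.087*px
Rt=R.from_matrix(np.c_[py,np.cross(-ax,py),-ax])
print(P,delta(P+ax*.15,Rt))
```

```text
0.010601345524172499 [ 0.62590001 -0.58545567 -1.41105266] [ 0.37  0.07  1.85 -0.    1.22 -1.5 ]
[ 0.57467307 -0.13750674  0.0665    ] (array([-0.421 , -0.1197, -0.0124]), array([-0.5206, -0.074 ,  0.2767]))
```

Call:
{"op": "apply_moves", "data": {"deltas": [{"hand":0,"x":-0.04,"y":-0.01,"z":-0.03,"wx":-0.1,"wy":-0.015,"wz":0.05},{"hand":0,"x":-0.085,"y":-0.02,"z":-0.04,"wx":-0.2,"wy":-0.03,"wz":0.1},{"hand":0,"x":-0.13,"y":-0.035,"z":-0.04,"wx":-0.3,"wy":-0.045,"wz":0.15},{"hand":0,"x":-0.175,"y":-0.05,"z":-0.04,"wx":-0.4,"wy":-0.06,"wz":0.2},{"hand":0,"x":-0.22,"y":-0.06,"z":-0.04,"wx":-0.5,"wy":-0.074,"wz":0.26}]}}

```text
time_s: 6.15
ee_pos: [0.4963, 0.0695, 0.2228]
eef_rot: [0.177, 0.672, 0.697, 0.178]
force: [1.2, -0.3, -0.8]
finger_gap: 0.0102
```

```bash
cat >> h.py <<'E'
def wheel(C=(.65,-.136,.11),yaw=.02):
    Rz=R.from_euler('z',yaw);ax=Rz.apply([-.5,0,.75**.5]);px=Rz.apply([.75**.5,0,.5]);py=np.cross(ax,px)
    return np.array(C),px,py,ax,R.from_matrix(np.c_[py,np.cross(-ax,py),-ax])
E
python3 - <<'E'
from h import *
C,px,py,ax,Rt=wheel()
print(delta(C-.087*px+ax*.16,Rt),manip.get_obs()['finger_gap'])
E
```

```text
(array([-0.2083, -0.0171,  0.0125]), array([-0.0151, -0.0007,  0.0163])) 0.010236848725642329
```

Call:
{"op": "apply_moves", "data": {"deltas": [{"hand":0,"x":-0.045,"y":-0.01,"z":0,"wx":-0.015,"wy":0,"wz":0.016},{"hand":0,"x":-0.09,"y":-0.017,"z":0,"wx":-0.015,"wy":0,"wz":0.016},{"hand":0,"x":-0.135,"y":-0.017,"z":0,"wx":-0.015,"wy":0,"wz":0.016},{"hand":0,"x":-0.175,"y":-0.017,"z":0,"wx":-0.015,"wy":0,"wz":0.016},{"hand":0,"x":-0.205,"y":-0.017,"z":0,"wx":-0.015,"wy":0,"wz":0.016}]}}

```text
time_s: 6.65
ee_pos: [0.4888, -0.1371, 0.2158]
eef_rot: [0.18, 0.677, 0.69, 0.183]
force: [0.2, -0.1, -1.4]
finger_gap: 0.0105
```

Run:
```python
from h import *
w=cam('wrist');w=cam('wrist','w3');np.savez('w3.npz',**w);print(pose()[0])
```

```text
[ 0.48917833 -0.13824523  0.21580755]
```

View pics/w3.png

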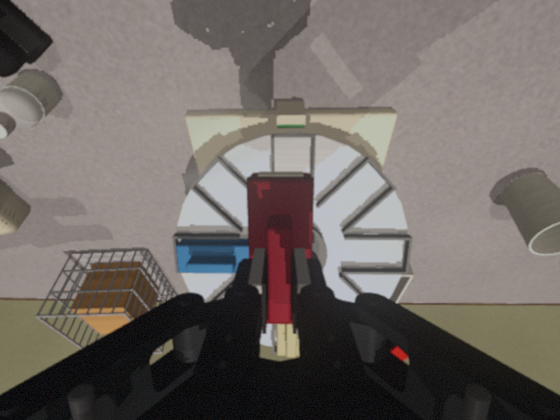

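Run:
```python
from h import *
c=dict(np.load('w3.npz'));im=c['color'].astype(int);g=cv2.GaussianBlur(c['color'],(3,3),0).astype(int)
hsv=cv2.cvtColor(c['color'],cv2.COLOR_RGB2HSV).astype(int)
L,Rr=[],[]
for v in range(190,270,8):
  a=g[v].mean(1)
  print(v,'L',[int(x) for x in a[168:190]],'R',[int(x) for x in a[398:422]])
m=((hsv[:,:,0]>40)&(hsv[:,:,0]<85)&(hsv[:,:,1]>60)).astype(np.uint8)
k,l,s,ce=cv2.connectedComponentsWithStats(m)
for i in range(1,k):
  if s[i,4]>8:print('green',s[i],ce[i])
for u in (200,215,230,250,330,350,370,385):print(u,[int(x) for x in g[100:122,u].sum(1)//3])
for v in (140,146,152,158,164): print(v,[int(x) for x in g[v,264:324].mean(1)])
```

```text
190 L [146, 146, 146, 146, 146, 146, 146, 145, 145, 145, 146, 147, 148, 148, 148, 144, 135, 121, 109, 105, 113, 136] R [148, 149, 149, 149, 148, 148, 148, 147, 146, 145, 146, 146, 147, 148, 149, 150, 150, 149, 147, 145, 144, 144, 144, 145]
198 L [148, 148, 147, 146, 145, 146, 147, 147, 147, 146, 145, 146, 146, 147, 147, 147, 154, 167, 180, 189, 191, 191] R [169, 156, 149, 148, 148, 148, 147, 146, 146, 145, 146, 148, 149, 150, 149, 148, 146, 147, 148, 148, 147, 146, 145, 145]
206 L [143, 143, 143, 143, 144, 144, 145, 145, 145, 146, 146, 146, 148, 157, 172, 185, 190, 191, 191, 192, 192, 192] R [191, 191, 189, 180, 165, 152, 146, 145, 146, 146, 146, 146, 146, 146, 147, 147, 148, 148, 148, 148, 148, 146, 144, 143]
214 L [143, 143, 144, 145, 146, 146, 146, 146, 147, 147, 151, 160, 174, 185, 189, 189, 189, 190, 190, 190, 190, 190] R [191, 190, 190, 190, 189, 180, 166, 154, 148, 147, 147, 146, 146, 147, 147, 147, 147, 146, 145, 146, 147, 146, 146, 146]
222 L [147, 147, 147, 147, 146, 146, 147, 147, 153, 165, 179, 188, 191, 191, 191, 191, 191, 191, 191, 191, 191, 191] R [191, 190, 190, 190, 
[... 3101 characters left out ...]
181, 181, 180, 174, 155, 124, 101, 96, 107, 129, 155, 175, 181, 182, 181, 182, 181, 181, 181]
158 [190, 190, 191, 190, 186, 171, 150, 132, 124, 131, 152, 171, 179, 179, 179, 179, 179, 179, 179, 179, 179, 179, 179, 179, 179, 180, 180, 180, 179, 180, 180, 180, 180, 180, 180, 180, 180, 180, 180, 180, 180, 181, 181, 180, 174, 154, 124, 101, 98, 112, 136, 161, 176, 181, 181, 180, 180, 181, 181, 181]
164 [192, 192, 192, 192, 188, 173, 151, 131, 117, 121, 147, 172, 182, 182, 182, 181, 181, 182, 182, 182, 182, 182, 183, 183, 183, 182, 183, 182, 182, 182, 182, 182, 182, 182, 182, 182, 181, 181, 182, 182, 182, 182, 183, 182, 175, 154, 122, 99, 99, 117, 143, 168, 182, 187, 189, 191, 192, 192, 192, 192]
```

Run:
```python
from h import *
from scipy.optimize import least_squares
c=dict(np.load('w3.npz'))
F=np.array([onplane(c,u,v,0)[:2] for u,v in((200,109),(215,108.3),(230,108),(330,107),(350,107),(370,106.7),(385,106))])
k=np.polyfit(F[:,1],F[:,0],1);yaw=-np.arctan(k[0]);print('foot edge',k,'yaw',yaw,F.round(4)[[0,-1]])
rim=[(185,198),(182,206),(180,214),(177.7,222),(398.5,198),(402,206),(404,214),(405.8,222)]
def geo(q):
  C,px,py,ax,_=wheel((q[0],q[1],.11),q[2]);return C,px,py,ax
def res(q):
  C,px,py,ax=geo(q)
  d=[(np.linalg.norm(onplane(c,u,v,n=ax,p=C)-C)-.138) for u,v in rim]
  for (u,v),y in (((274.2,146),.02),((274.2,158),.02),((310,146),-.02),((309.5,158),-.02)):
    d.append(((onplane(c,u,v,n=ax,p=C)-C)@py-y))
  fe=[((np.r_[f,0]-[C[0],C[1],0])@[np.cos(q[2]),np.sin(q[2]),0]+.135)*.5 for f in F]
  return np.r_[d,fe]
s=least_squares(res,[.65,-.136,.02],x_scale=[.01,.01,.01]);print(s.x,(s.fun*1000).round(1))
C,px,py,ax=geo(s.x)
print('pocket',C-.087*px,'marker proj',proj(c,C-.138*px),'knob',C+.074*ax)
```

```text
foot edge [-0.03180268  0.51631237] yaw 0.031791969074398185 [[ 0.5241 -0.232 ]
 [ 0.5165 -0.0205]]
[ 0.65055413 -0.12409505  0.02591928] [  1.9   1.4   0.5   0.8   1.2   1.3   0.6   0.5 -39.1 -39.3  39.8  39.5
   2.9   2.5   2.4   2.3   2.4   2.2   1.8]
pocket [ 0.57523522 -0.1260477   0.0665    ] marker proj [[291.84057995 135.62172217]] knob [ 0.61356655 -0.12505396  0.17408588]
```

```bash
cat > fit.py <<'E'
from h import *
from scipy.optimize import least_squares
c=dict(np.load('w3.npz'))
F=np.array([onplane(c,u,v,0)[:2] for u,v in((200,109),(215,108.3),(230,108),(330,107),(350,107),(370,106.7),(385,106))])
rim=[(185,198),(182,206),(180,214),(177.7,222),(398.5,198),(402,206),(404,214),(405.8,222)]
def res(q):
  C,px,py,ax,_=wheel((q[0],q[1],.11),q[2])
  d=[(np.linalg.norm(onplane(c,u,v,n=ax,p=C)-C)-.138) for u,v in rim]
  for (u,v),y in (((274.2,146),-.02),((274.2,158),-.02),((310,146),.02),((309.5,158),.02)):
    d.append(((onplane(c,u,v,n=ax,p=C)-C)@py-y))
  fe=[((np.r_[f,0]-[C[0],C[1],0])@[np.cos(q[2]),np.sin(q[2]),0]+.135)*.5 for f in F]
  return np.r_[d,fe]
s=least_squares(res,[.65,-.136,.02],x_scale=[.01,.01,.01]);q=s.x
C,px,py,ax,Rt=wheel((q[0],q[1],.11),q[2])
E
python3 - <<'E'
from fit import *
print(q,(s.fun*1000).round(1))
print('pocket',C-.087*px,'marker proj',proj(c,C-.138*px),'knob',C+.074*ax)
G=np.load('grasp.npz');p,r=pose()
# held cassette top outline corners in the w3 image: predicted from grasp (cassette yaw/pos in tool)
cr=R.from_euler('z',17.3,degrees=True);rel=R.from_matrix(G['R']).inv()*cr;off=R.from_matrix(G['R']).inv().apply([.4883-G['p'][0],.2995-G['p'][1],0-G['p'][2]])
print('cassette in tool',off,rel.as_matrix().round(3))
w=cam('wrist')
for P in((-.042,-.017,.024),(-.042,.017,.024),(-.042,-.017,0),(-.042,.017,0),(-.025,-.006,.046),(-.025,.006,.046)):print(P,proj(w,p+r.apply(off+rel.apply(P))))
im=cv2.cvtColor(w['color'],cv2.COLOR_RGB2BGR)[150:260,220:350];cv2.imwrite('pics/h1.png',cv2.resize(im,None,fx=5,fy=5,interpolation=3))
E
```

```text
[ 0.65184903 -0.12406947  0.02498537] [ 2.6  2.   1.1  1.2  1.9  2.   1.2  1.   0.8  0.6 -0.3 -0.6  2.3  1.9
  1.8  1.6  1.7  1.5  1.2]
pocket [ 0.57652834 -0.12595177  0.0665    ] marker proj [[291.91298245 136.64839764]] knob [ 0.61486058 -0.12499383  0.17408588]
cassette in tool [ 0.00081657 -0.0001441   0.00255044] [[-0.001  1.     0.   ]
 [ 1.     0.001  0.   ]
 [ 0.     0.    -1.   ]]
(-0.042, -0.017, 0.024) [[247.8524429  177.62253867]]
(-0.042, 0.017, 0.024) [[316.6172931  177.67957842]]
(-0.042, -0.017, 0) [[251.81176215 169.56944748]]
(-0.042, 0.017, 0) [[311.74965293 169.6213284 ]]
(-0.025, -0.006, 0.046) [[269.07576043 224.96918942]]
(-0.025, 0.006, 0.046) [[296.17829723 224.98515845]]
```

View pics/h1.png

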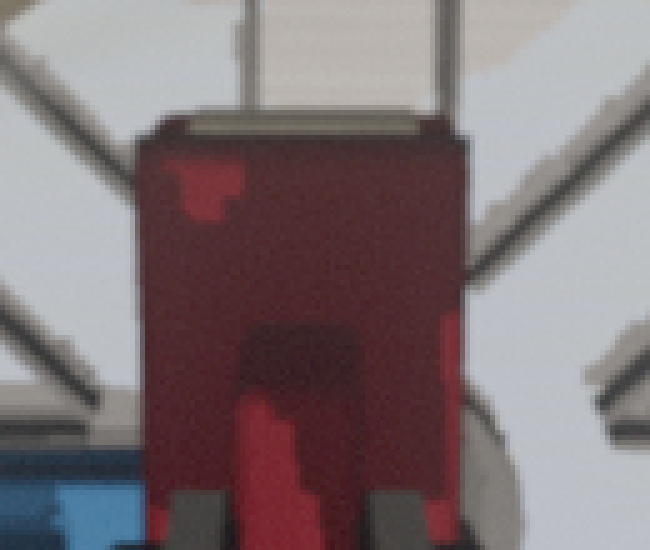

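```bash
cat > held.py <<'E'
from fit import *
w=cam('wrist');p,r=pose()
rel0=np.array([[0,1,0],[1,0,0],[0,0,-1.]])
pts=np.array([(-.042,-.017,.024),(-.042,.017,.024),(-.042,-.017,0),(-.042,.017,0),(-.025,-.006,.024),(-.025,.006,.024),(-.025,-.006,.046),(-.025,.006,.046)])
px_=np.array([(247.6,177.6),(313.6,177.6),(253,173),(311,173),(268,215),(292,215),(267.6,228),(292,228)])
wt=np.array([2,2,1,1,1,1,.5,.5])[:,None]
def pr(h): return proj(w,p+r.apply(h[:3]+(R.from_matrix(rel0)*R.from_rotvec([0,h[3],h[4]])).apply(pts)))
f=lambda h:((pr(h)-px_)*wt).ravel()
E
python3 - <<'E'
from held import *
for fix in (False,True):
  g=(lambda h:f(np.r_[h[:3],0,h[3]])) if fix else f
  t=least_squares(g,[0,0,0,0] if fix else [0,0,0,0,0],x_scale=.01);print(t.x.round(4),t.fun.reshape(-1,2).round(1).tolist())
E
```

```text
[-0.0014  0.002   0.0017 -0.0505 -0.0063] [[-1.8, 2.0], [2.3, 2.6], [-2.1, -0.4], [-0.8, -0.1], [0.8, -3.3], [0.3, -3.2], [-0.2, -2.1], [1.1, -2.0]]
[-0.0014  0.0011  0.0046 -0.0065] [[-1.4, 2.6], [1.9, 3.3], [-2.0, -2.2], [-0.9, -1.9], [0.9, -3.6], [0.1, -3.5], [-0.1, -1.2], [1.0, -1.1]]
```

Run:
```python
from held import *
im=cv2.GaussianBlur(c['color'],(3,3),0).astype(int)
for u in(282,290,302):print(u,list(enumerate(im[126:150,u].mean(1).astype(int).tolist(),126)))
for n,rr,h in(('rim',.138,0),('floor in',.133,0),('top in',.133,.012),('top out',.136,.012)):print(n,proj(c,C-rr*px+h*ax))
P=C-.087*px;h=np.array([-.0014,.001,.003])
for d in(.06,.02):print(d,delta(P+ax*d-Rt.apply(h),Rt))
```

```text
282 [(126, 84), (127, 82), (128, 96), (129, 109), (130, 113), (131, 113), (132, 108), (133, 103), (134, 102), (135, 108), (136, 122), (137, 145), (138, 163), (139, 172), (140, 175), (141, 175), (142, 175), (143, 175), (144, 176), (145, 176), (146, 175), (147, 175), (148, 175), (149, 176)]
290 [(126, 85), (127, 87), (128, 100), (129, 110), (130, 113), (131, 112), (132, 110), (133, 107), (134, 105), (135, 108), (136, 121), (137, 144), (138, 164), (139, 173), (140, 175), (141, 176), (142, 177), (143, 177), (144, 177), (145, 177), (146, 177), (147, 176), (148, 176), (149, 178)]
302 [(126, 91), (127, 90), (128, 102), (129, 111), (130, 114), (131, 112), (132, 108), (133, 103), (134, 101), (135, 104), (136, 120), (137, 145), (138, 166), (139, 175), (140, 178), (141, 178), (142, 177), (143, 177), (144, 177), (145, 177), (146, 177), (147, 177), (148, 177), (149, 178)]
rim [[291.91298245 136.64839764]]
floor in [[291.89097985 141.361638  ]]
top in [[292.27162184 142.23161577]]
top out [[292.28622017 139.31169562]]
0.06 (array([0.0073, 0.0011, 0.1095]), array([-0.0058, -0.0002, -0.0036]))
0.02 (array([0.0073, 0.0014, 0.1495]), array([-0.0058, -0.0002, -0.0036]))
```

Call:
{"op": "apply_moves", "data": {"deltas": [{"hand":0,"x":0.002,"y":0,"z":0.03,"wx":-0.006,"wy":0,"wz":-0.004},{"hand":0,"x":0.005,"y":-0.002,"z":0.07,"wx":-0.006,"wy":0,"wz":-0.004},{"hand":0,"x":0.007,"y":-0.003,"z":0.11,"wx":-0.006,"wy":0,"wz":-0.004},{"hand":0,"x":0.007,"y":-0.003,"z":0.135,"wx":-0.006,"wy":0,"wz":-0.004},{"hand":0,"x":0.007,"y":-0.003,"z":0.14,"wx":-0.006,"wy":0,"wz":-0.004}]}}

```text
time_s: 7.4
ee_pos: [0.5549, -0.1227, 0.0889]
eef_rot: [0.178, 0.674, 0.693, 0.185]
force: [-1.3, 0.8, -1.4]
finger_gap: 0.0102
```

Run:
```python
from h import *
w=cam('wrist');w=cam('wrist','w4');np.savez('w4.npz',**w);print(pose()[0],manip.get_obs()['force'],manip.get_obs()['finger_gap'])
im=cv2.GaussianBlur(w['color'],(3,3),0).astype(int)
for u in(270,290,300):print(u,[(v,*im[v,u]) for v in range(110,190,2)])
for v in(150,158,164,200): print(v,[(u,*im[v,u]) for u in list(range(228,262,2))+list(range(300,334,2))])
```

```text
[ 0.55594653 -0.12429946  0.0919822 ] [ 0.6760604  -0.08534674 -1.52357312] 0.010639688888589943
270 [(110, np.int64(103), np.int64(95), np.int64(81)), (112, np.int64(103), np.int64(96), np.int64(81)), (114, np.int64(104), np.int64(96), np.int64(83)), (116, np.int64(104), np.int64(97), np.int64(83)), (118, np.int64(103), np.int64(96), np.int64(82)), (120, np.int64(104), np.int64(97), np.int64(83)), (122, np.int64(107), np.int64(99), np.int64(85)), (124, np.int64(117), np.int64(109), np.int64(93)), (126, np.int64(121), np.int64(111), np.int64(96)), (128, np.int64(121), np.int64(112), np.int64(96)), (130, np.int64(120), np.int64(112), np.int64(95)), (132, np.int64(120), np.int64(112), np.int64(96)), (134, np.int64(121), np.int64(112), np.int64(97)), (136, np.int64(121), np.int64(112), np.int64(97)), (138, np.int64(94), np.int64(100), np.int64(79)), (140, np.int64(63), np.int64(87), np.int64(59)), (142, np.int64(60), np.int64(83), np.int64(57)), (144, np.int64(86), np.int64(92), np.int64(72)), (146, np.int64(118), np.int64(110), np.int64(95)), (148, np.int64(122), np.int64(113), np.int6
[... 11296 characters left out ...]
80), np.int64(42), np.int64(43)), (308, np.int64(81), np.int64(43), np.int64(44)), (310, np.int64(79), np.int64(43), np.int64(45)), (312, np.int64(98), np.int64(76), np.int64(75)), (314, np.int64(169), np.int64(160), np.int64(157)), (316, np.int64(190), np.int64(184), np.int64(180)), (318, np.int64(190), np.int64(185), np.int64(180)), (320, np.int64(190), np.int64(185), np.int64(179)), (322, np.int64(191), np.int64(185), np.int64(180)), (324, np.int64(190), np.int64(185), np.int64(180)), (326, np.int64(190), np.int64(184), np.int64(180)), (328, np.int64(190), np.int64(185), np.int64(180)), (330, np.int64(190), np.int64(185), np.int64(179)), (332, np.int64(190), np.int64(184), np.int64(179))]
```

```bash
cat > loc.py <<'E'
from fit import *
def W(w,u,v,h):  # wheel-frame coords: (along px from axis, py) mm at height h
    X=onplane(w,u,v,n=ax,p=C+ax*h)-C;return np.round([X@px*1e3,X@py*1e3],1)
E
python3 - <<'E'
from loc import *
w=dict(np.load('w4.npz'))
Wc=w['world_to_cam'];o=-Wc[:3,:3].T@Wc[:3,3]-C;print('cam in wheel',(o@px).round(3),(o@py).round(3),(o@ax).round(3))
p,r=pose();t=p-C;print('tcp in wheel',(t@px).round(4),(t@py).round(4),(t@ax).round(4),'tool vs wheel rot',(Rt.inv()*r).as_rotvec().round(3))
print('wall outer edge top',W(w,290,153.5,.012),'inner top',W(w,290,161.5,.012),'inner floor',W(w,290,162,0))
print('L wall out/in top',W(w,238.3,164,.012),W(w,245.5,164,.012),'R',W(w,306.8,164,.012),W(w,313.5,164,.012))
print('L row200',W(w,239,200,.012))
d=t@ax-.003
print('d',d,'cass front bottom',W(w,290,171,d),'front top',W(w,290,178,d+.024),'sides',W(w,247,200,d+.024),W(w,312.3,200,d+.024))
E
```

```text
cam in wheel -0.165 0.001 0.207
tcp in wheel -0.092 0.0022 0.0323 tool vs wheel rot [ 0.     0.002 -0.002]
wall outer edge top [-142.8    9. ] inner top [-137.9    9.1] inner floor [-135.9    9.6]
L wall out/in top [-136.3  -22.8] [-136.3  -18.3] R [-136.4   19.5] [-136.4   23.6]
L row200 [-113.4  -23.1]
d 0.029335284869876573 cass front bottom [-134.9    8.5] front top [-135.5    7.6] sides [-124.3  -13.9] [-124.3   18.9]
```

Call:
{"op": "apply_moves", "data": {"deltas": [{"hand":0,"x":-0.002,"y":0.0005,"z":0.004,"wx":0,"wy":0,"wz":0},{"hand":0,"x":-0.002,"y":0.0005,"z":0.01,"wx":0,"wy":0,"wz":0},{"hand":0,"x":-0.002,"y":0.0005,"z":0.014,"wx":0,"wy":0,"wz":0},{"hand":0,"x":-0.002,"y":0.0005,"z":0.014,"wx":0,"wy":0,"wz":0}]}}

```text
time_s: 7.9
ee_pos: [0.5637, -0.128, 0.0809]
eef_rot: [0.182, 0.674, 0.692, 0.185]
force: [-0.1, 0.9, -1.5]
finger_gap: 0.0101
```

Run:
```python
from loc import *
w=cam('wrist');np.savez('w5.npz',**w)
p,r=pose();t=p-C;print(manip.get_obs()['force'],'tcp in wheel',(t@px).round(4),(t@py).round(4),(t@ax).round(4))
im=cv2.GaussianBlur(w['color'],(3,3),0).astype(int)
S=lambda a:' '.join(f'{int(x[0])}/{int(x[1])}' for x in a)
print('col290 r145-190',S(im[145:190,290])); print('row200 L 230-256',S(im[200,230:256]));print('R 300-326',S(im[200,300:326]))
```

```text
[ 0.41801844  0.52114912 -0.7077013 ] tcp in wheel -0.091 -0.0017 0.0189
col290 r145-190 122/113 122/113 119/111 112/104 106/100 107/103 107/103 93/90 73/70 63/60 65/62 70/66 70/67 72/68 84/80 103/99 116/112 121/116 121/117 122/117 122/117 122/117 122/117 122/117 122/117 118/113 110/105 102/97 101/95 106/100 106/99 88/79 65/52 58/38 62/35 66/34 69/35 73/36 76/37 78/37 78/37 78/36 78/37 78/38 78/38
row200 L 230-256 189/184 190/184 190/184 190/184 190/185 190/184 190/184 190/184 190/184 190/184 189/184 189/184 183/178 163/158 127/123 94/90 79/69 76/56 78/48 80/46 81/47 82/46 82/44 82/44 81/44 81/44
R 300-326 78/36 79/37 79/39 79/40 80/41 80/41 79/40 80/41 80/41 80/41 79/42 76/43 80/54 94/78 105/96 98/93 83/79 83/80 97/94 110/106 115/111 121/117 140/135 165/160 183/178 190/184
```

Run:
```python
from loc import *
w=dict(np.load('w5.npz'));p,r=pose();t=p-C;d=t@ax-.003
print(t@py,'walls',W(w,243.6,200,.012),W(w,322.7,200,.012),'cass',W(w,246.4,200,d+.024),W(w,312.6,200,d+.024))
print('outer wall',W(w,290,152,.012),W(w,290,159.5,.012),'front bottom',W(w,290,171.5,d),'top',W(w,290,177,d+.024))
```

```text
-0.0016831084996673453 walls [-114.1  -23.6] [-114.1   23.7] cass [-121.6  -18.9] [-121.6   14.6]
outer wall [-142.5    3.9] [-138.2    3.9] front bottom [-131.9    3.8] top [-133.4    3. ]
```

Call:
{"op": "apply_moves", "data": {"deltas": [{"hand":0,"x":0.002,"y":-0.0015,"z":0,"wx":0,"wy":0,"wz":0},{"hand":0,"x":0.002,"y":-0.0015,"z":0.003,"wx":0,"wy":0,"wz":0},{"hand":0,"x":0.002,"y":-0.0015,"z":0.006,"wx":0,"wy":0,"wz":0},{"hand":0,"x":0.002,"y":-0.0015,"z":0.008,"wx":0,"wy":0,"wz":0},{"hand":0,"x":0.002,"y":-0.0015,"z":0.008,"wx":0,"wy":0,"wz":0}]}}

```text
time_s: 8.45
ee_pos: [0.5663, -0.1257, 0.0727]
eef_rot: [0.181, 0.674, 0.692, 0.185]
force: [0.3, -0.4, -0.8]
finger_gap: 0.0105
```

Run:
```python
from loc import *
p,r=pose();t=p-C;f=np.array(manip.get_obs()['force']);print('F along wheel axes',f@px,f@py,f@ax,'tcp in wheel',(t@px).round(4),(t@py).round(4),(t@ax).round(4))
```

```text
F along wheel axes -0.10898177087057895 -0.38698617932032436 -0.8691344992728121 tcp in wheel -0.0928 0.0005 0.0105
```

Call:
{"op": "apply_moves", "data": {"deltas": [{"hand":0,"x":0,"y":0,"z":0.002,"wx":0,"wy":0,"wz":0},{"hand":0,"x":0,"y":0,"z":0.004,"wx":0,"wy":0,"wz":0},{"hand":0,"x":0,"y":0,"z":0.006,"wx":0,"wy":0,"wz":0},{"hand":0,"x":0,"y":0,"z":0.006,"wx":0,"wy":0,"wz":0}]}}

```text
time_s: 8.85
ee_pos: [0.5693, -0.1258, 0.0684]
eef_rot: [0.181, 0.674, 0.692, 0.185]
force: [-7.0, 0.9, 4.8]
finger_gap: 0.0106
```

Call:
{"op": "apply_moves", "data": {"deltas": [{"hand":0,"x":0,"y":0,"z":0.0015,"wx":0,"wy":0,"wz":0},{"hand":0,"x":0,"y":0,"z":0.0015,"wx":0,"wy":0,"wz":0}]}}

```text
time_s: 9.05
ee_pos: [0.5695, -0.1255, 0.068]
eef_rot: [0.181, 0.673, 0.693, 0.185]
force: [-19.8, 1.4, 17.9]
finger_gap: 0.011
```

Run:
```python
from loc import *
w=cam('wrist');np.savez('w6.npz',**w)
p,r=pose();t=p-C;f=np.array(manip.get_obs()['force']);print('F along wheel axes',f@px,f@py,f@ax,'tcp in wheel',(t@px).round(4),(t@py).round(4),(t@ax).round(4))
```

```text
F along wheel axes -8.59446668313323 2.0505471117931786 24.461362761685574 tcp in wheel -0.0923 0.0007 0.0048
```

Call:
{"op": "apply_moves", "data": {"deltas": [{"hand":0,"x":0,"y":0,"z":-0.0015,"wx":0,"wy":0,"wz":0},{"hand":0.2,"x":0,"y":0,"z":-0.0015,"wx":0,"wy":0,"wz":0},{"hand":0.35,"x":0,"y":0,"z":-0.0015,"wx":0,"wy":0,"wz":0},{"hand":0.35,"x":0,"y":0,"z":-0.0015,"wx":0,"wy":0,"wz":0},{"hand":0.35,"x":0,"y":0,"z":-0.0015,"wx":0,"wy":0,"wz":0}]}}

```text
time_s: 9.6
ee_pos: [0.5695, -0.1257, 0.0678]
eef_rot: [0.181, 0.674, 0.692, 0.185]
force: [-0.0, -0.0, 0.9]
finger_gap: 0.0295
```

Call:
{"op": "apply_moves", "data": {"deltas": [{"hand":0.35,"x":0,"y":0,"z":-0.01,"wx":0,"wy":0,"wz":0},{"hand":0.35,"x":0,"y":0,"z":-0.03,"wx":0,"wy":0,"wz":0},{"hand":0.35,"x":0,"y":0,"z":-0.06,"wx":0,"wy":0,"wz":0},{"hand":0.35,"x":0,"y":0,"z":-0.1,"wx":0,"wy":0,"wz":0},{"hand":0.35,"x":0,"y":0,"z":-0.14,"wx":0,"wy":0,"wz":0}]}}

```text
time_s: 10.1
ee_pos: [0.498, -0.1271, 0.1902]
eef_rot: [0.181, 0.674, 0.692, 0.185]
force: [0.8, -0.7, 0.6]
finger_gap: 0.03
```

Run:
```python
from loc import *
w=cam('wrist');w=cam('wrist','w7');np.savez('w7.npz',**w);p,r=pose();t=p-C;print('tcp in wheel',(t@px).round(4),(t@py).round(4),(t@ax).round(4),manip.get_obs()['force'])
im=w['color'][100:330,170:420,::-1];s=cam('side')['color'][120:200,210:310,::-1]
cv2.imwrite('pics/f1.png',np.hstack([cv2.resize(im,None,fx=1.8,fy=1.8,interpolation=3),cv2.resize(s,(331,414),interpolation=3)]))
hs=cv2.cvtColor(w['color'],cv2.COLOR_RGB2HSV).astype(int)
m=(((hs[:,:,0]<8)|(hs[:,:,0]>170))&(hs[:,:,1]>100)).astype(np.uint8);k,l,st,ce=cv2.connectedComponentsWithStats(m)
for i in range(1,k):
  if st[i,4]>200:
    print(st[i],ce[i])
    cn=max(cv2.findContours((l==i).astype(np.uint8),0,1)[0],key=cv2.contourArea)[:,0]
    print(cv2.minAreaRect(np.array([W(w,u,v,.024) for u,v in cn],np.float32)))
```

```text
tcp in wheel -0.0877 -0.0014 0.1507 [1.03795556 0.32233977 0.12564925]
[ 265  143   34   84 2610] [281.30536398 184.82030651]
((-91.2978515625, -0.36536598205566406), (83.47747039794922, 32.27930450439453), 0.3278689682483673)
```

View pics/f1.png

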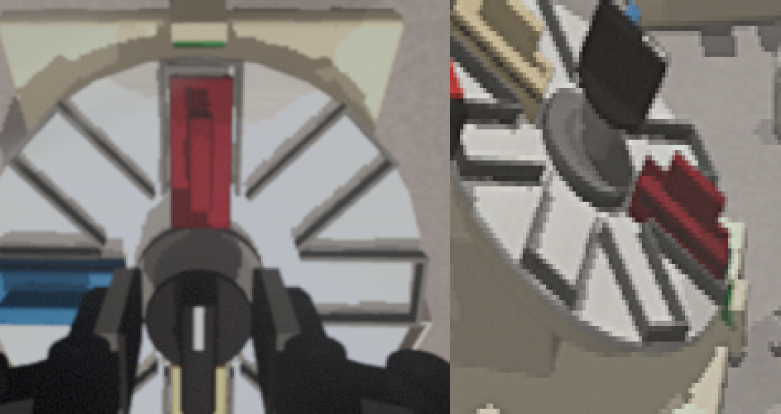

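Run:
```python
from loc import *
w=dict(np.load('w7.npz'));im=cv2.GaussianBlur(w['color'],(3,3),0).astype(int)
g=im.mean(2).astype(int)
print('row285 235-325',g[285,235:325:2].tolist());print('row270',g[270,235:325:2].tolist());print('col265 r225-265',g[225:265,270].tolist());print('col290',g[225:265,290].tolist())
print('row300 260-304',g[300,260:304].tolist())
print('est skirt sides',W(w,251.7,281,.05),W(w,310.6,281,.05),'near edge',W(w,281,249,.05))
print('white line',W(w,280,282,.088))
print('joints',manip.get_obs()['joint_positions'].round(2))
```

```text
row285 235-325 [55, 38, 32, 26, 27, 28, 39, 138, 143, 59, 47, 47, 48, 49, 48, 45, 37, 31, 36, 43, 48, 109, 178, 177, 103, 51, 48, 41, 44, 52, 52, 53, 53, 52, 53, 54, 52, 42, 34, 35, 34, 34, 36, 38, 53]
row270 [65, 62, 42, 29, 28, 30, 35, 80, 79, 46, 47, 48, 48, 48, 49, 48, 42, 33, 35, 39, 38, 65, 107, 108, 74, 43, 44, 40, 44, 53, 53, 53, 53, 54, 54, 54, 52, 42, 37, 37, 38, 40, 48, 65, 69]
col265 r225-265 [60, 59, 63, 72, 77, 78, 78, 76, 71, 68, 66, 65, 64, 65, 65, 65, 64, 64, 64, 64, 64, 64, 65, 65, 62, 55, 45, 38, 36, 36, 36, 36, 35, 35, 35, 35, 34, 33, 33, 33]
col290 [80, 74, 67, 65, 66, 66, 66, 66, 66, 66, 66, 66, 66, 65, 65, 65, 65, 65, 65, 65, 65, 65, 65, 64, 62, 54, 44, 38, 38, 41, 42, 43, 41, 40, 40, 40, 40, 40, 39, 37]
row300 260-304 [150, 139, 127, 105, 80, 61, 52, 49, 47, 43, 38, 37, 40, 44, 45, 46, 47, 47, 48, 49, 51, 51, 50, 51, 51, 52, 51, 47, 42, 39, 40, 45, 49, 51, 53, 60, 73, 90, 116, 144, 164, 166, 155, 140]
est skirt sides [ -1.2 -28.9] [-1.6 29.2] near edge [-35.8  -0.2]
white line [-22.4  -0.9]
joints [-0.62 -0.38  2.3   0.42  0.83 -2.44]
```

Call:
{"op": "apply_moves", "data": {"deltas": [{"hand":0.45,"x":0,"y":0.035,"z":0,"wx":0,"wy":0,"wz":0},{"hand":0.45,"x":0.001,"y":0.082,"z":0,"wx":0,"wy":0,"wz":0},{"hand":0.45,"x":0.001,"y":0.082,"z":0.015,"wx":0,"wy":0,"wz":0},{"hand":0.45,"x":0.001,"y":0.082,"z":0.045,"wx":0,"wy":0,"wz":0},{"hand":0.45,"x":0.001,"y":0.082,"z":0.05,"wx":0,"wy":0,"wz":0}]}}

```text
time_s: 10.75
ee_pos: [0.5937, -0.1224, 0.1814]
eef_rot: [0.177, 0.675, 0.692, 0.184]
force: [-0.7, 0.2, -0.7]
finger_gap: 0.0385
```

```bash
cat > st.py <<'E'
from loc import *
o=manip.get_obs();p,r=pose();t=p-C;f=np.array(o['force']);m=np.array(o['ft_torque'])
print('t',round(o['time_s'],2),'tcp',[round(float(t@a),4) for a in(px,py,ax)],'rot',(Rt.inv()*r).as_rotvec().round(3),'F',[round(float(f@a),1) for a in(px,py,ax)],'M',[round(float(m@a),2) for a in(px,py,ax)],'q',o['joint_positions'].round(2),'gap',round(o['finger_gap'],4))
E
python3 st.py
```

```text
t 10.75 tcp [-0.0146, 0.0031, 0.0908] rot [0.007 0.004 0.   ] F [-1.0, 0.3, -0.3] M [-0.01, 0.28, -0.03] q [-0.49 -0.12  2.11  0.38  0.73 -2.32] gap 0.0385
```

Call:
{"op": "apply_moves", "data": {"deltas": [{"hand":0.45,"x":0,"y":0,"z":0,"wx":0,"wy":0,"wz":0},{"hand":0.45,"x":0,"y":0,"z":0,"wx":0,"wy":0,"wz":0}]}}

```text
time_s: 10.95
ee_pos: [0.5949, -0.1239, 0.1868]
eef_rot: [0.181, 0.674, 0.692, 0.185]
force: [0.8, 0.1, 0.2]
finger_gap: 0.0384
```

```bash
python3 st.py
```

```text
t 10.95 tcp [-0.0108, 0.0016, 0.095] rot [-0.001 -0.    -0.001] F [0.8, 0.1, -0.2] M [0.03, 0.23, 0.03] q [-0.49 -0.13  2.11  0.38  0.73 -2.32] gap 0.0384
```

Call:
{"op": "apply_moves", "data": {"deltas": [{"hand":0.45,"x":-0.002,"y":0.005,"z":0,"wx":0,"wy":0,"wz":0},{"hand":0.45,"x":-0.002,"y":0.005,"z":0.01,"wx":0,"wy":0,"wz":0},{"hand":0.45,"x":-0.002,"y":0.005,"z":0.02,"wx":0,"wy":0,"wz":0},{"hand":0.45,"x":-0.002,"y":0.005,"z":0.02,"wx":0,"wy":0,"wz":0},{"hand":0.45,"x":-0.002,"y":0.005,"z":0.02,"wx":0,"wy":0,"wz":0}]}}

```text
time_s: 11.45
ee_pos: [0.6093, -0.1254, 0.1712]
eef_rot: [0.181, 0.674, 0.692, 0.185]
force: [-0.9, -0.1, 0.1]
finger_gap: 0.0379
```

```bash
python3 st.py
```

```text
t 11.45 tcp [-0.0063, -0.0002, 0.0743] rot [ 0.     0.    -0.001] F [-0.7, -0.0, 0.6] M [0.01, 0.18, 0.01] q [-0.48 -0.07  2.09  0.39  0.69 -2.32] gap 0.0379
```

Good alignment; lower to TCP height about 0.042 and grip.

Call:
{"op": "apply_moves", "data": {"deltas": [{"hand":0.45,"x":0,"y":0.0005,"z":0.01,"wx":0,"wy":0,"wz":0},{"hand":0.45,"x":0,"y":0.0005,"z":0.02,"wx":0,"wy":0,"wz":0},{"hand":0.45,"x":0,"y":0.0005,"z":0.029,"wx":0,"wy":0,"wz":0},{"hand":0.45,"x":0,"y":0.0005,"z":0.032,"wx":0,"wy":0,"wz":0},{"hand":0.45,"x":0,"y":0.0005,"z":0.032,"wx":0,"wy":0,"wz":0}]}}

```text
time_s: 11.95
ee_pos: [0.6258, -0.1249, 0.1435]
eef_rot: [0.181, 0.674, 0.692, 0.185]
force: [0.3, -0.0, -0.3]
finger_gap: 0.0384
```

```bash
python3 st.py
```

```text
t 11.95 tcp [-0.0058, -0.0002, 0.042] rot [ 0.  0. -0.] F [0.1, -0.0, -0.4] M [-0.01, 0.22, -0.02] q [-0.46  0.    2.08  0.41  0.63 -2.33] gap 0.0384
```

Call:
{"op": "apply_moves", "data": {"deltas": [{"hand":0.3,"x":0,"y":0,"z":0,"wx":0,"wy":0,"wz":0},{"hand":0,"x":0,"y":0,"z":0,"wx":0,"wy":0,"wz":0},{"hand":0,"x":0,"y":0,"z":0,"wx":0,"wy":0,"wz":0},{"hand":0,"x":0,"y":0,"z":0,"wx":0,"wy":0,"wz":0},{"hand":0,"x":0,"y":0,"z":0,"wx":0,"wy":0,"wz":0}], "squeeze": 60}}

```text
time_s: 12.45
ee_pos: [0.6261, -0.1251, 0.1452]
eef_rot: [0.182, 0.674, 0.692, 0.186]
force: [-3.5, 1.7, 2.5]
finger_gap: 0.0161
```

```bash
python3 st.py
```

```text
t 12.45 tcp [-0.0047, -0.0003, 0.0434] rot [-0.002 -0.    -0.001] F [-1.7, 1.8, 3.9] M [0.27, 0.38, -0.04] q [-0.46 -0.    2.07  0.41  0.63 -2.33] gap 0.0161
```

Call:
{"op": "apply_moves", "data": {"deltas": [{"hand":0,"x":0,"y":0,"z":0,"wx":0,"wy":0,"wz":0.1},{"hand":0,"x":0,"y":0,"z":0,"wx":0,"wy":0,"wz":0.22},{"hand":0,"x":0,"y":0,"z":0,"wx":0,"wy":0,"wz":0.34},{"hand":0,"x":0,"y":0,"z":0,"wx":0,"wy":0,"wz":0.46},{"hand":0,"x":0,"y":0,"z":0,"wx":0,"wy":0,"wz":0.58}]}}

```text
time_s: 12.95
ee_pos: [0.6261, -0.1253, 0.1452]
eef_rot: [0.121, 0.844, 0.469, 0.23]
force: [-3.1, 0.0, 3.4]
finger_gap: 0.0167
```

```bash
python3 st.py
```

```text
t 12.95 tcp [-0.0048, -0.0006, 0.0434] rot [-0.002 -0.001  0.582] F [-1.0, 0.1, 4.5] M [0.18, 0.47, 0.22] q [-0.46 -0.    2.07  0.41  0.63 -1.75] gap 0.0167
```

Call:
{"op": "apply_moves", "data": {"deltas": [{"hand":0,"x":0,"y":0,"z":0,"wx":0,"wy":0,"wz":0.1},{"hand":0,"x":0,"y":0,"z":0,"wx":0,"wy":0,"wz":0.2},{"hand":0,"x":0,"y":0,"z":0,"wx":0,"wy":0,"wz":0.3},{"hand":0,"x":0,"y":0,"z":0,"wx":0,"wy":0,"wz":0.37},{"hand":0,"x":0,"y":0,"z":0,"wx":0,"wy":0,"wz":0.37}]}}

```text
time_s: 13.45
ee_pos: [0.626, -0.1254, 0.1451]
eef_rot: [0.077, 0.915, 0.308, 0.248]
force: [-5.2, 0.0, 3.4]
finger_gap: 0.0162
```

```bash
python3 st.py
```

```text
t 13.45 tcp [-0.0049, -0.0007, 0.0434] rot [-0.002 -0.001  0.947] F [-2.8, 0.2, 5.5] M [0.14, 0.65, 0.31] q [-0.46 -0.    2.07  0.4   0.63 -1.39] gap 0.0162
```

Call:
{"op": "apply_moves", "data": {"deltas": [{"hand":0,"x":0,"y":0,"z":0,"wx":0,"wy":0,"wz":0.06},{"hand":0,"x":0,"y":0,"z":0,"wx":0,"wy":0,"wz":0.12},{"hand":0,"x":0,"y":0,"z":0,"wx":0,"wy":0,"wz":0.18},{"hand":0,"x":0,"y":0,"z":0,"wx":0,"wy":0,"wz":0.2},{"hand":0,"x":0,"y":0,"z":0,"wx":0,"wy":0,"wz":0.2}]}}

```text
time_s: 13.95
ee_pos: [0.6259, -0.1254, 0.1451]
eef_rot: [0.052, 0.942, 0.215, 0.254]
force: [-5.7, 0.8, 5.2]
finger_gap: 0.0166
```

```bash
python3 st.py
```

```text
t 13.95 tcp [-0.0049, -0.0007, 0.0433] rot [-0.002 -0.     1.146] F [-2.3, 1.0, 7.3] M [0.1, 0.83, 0.31] q [-0.46 -0.    2.07  0.41  0.63 -1.19] gap 0.0166
```

```bash
cat > wa.py <<'E'
from loc import *
C2=C-.0055*px
def ang():
  for n in('side','scene'):
    s=cam(n);hs=cv2.cvtColor(s['color'],cv2.COLOR_RGB2HSV).astype(int)
    m=(((hs[:,:,0]<8)|(hs[:,:,0]>172))&(hs[:,:,1]>110)&(hs[:,:,2]>50)).astype(np.uint8);k,l,st,ce=cv2.connectedComponentsWithStats(m)
    for i in range(1,k):
      X=onplane(s,*ce[i],n=ax,p=C2+.028*ax)-C2;r=np.hypot(X@px,X@py)
      if st[i,4]>15 and r<.16: print(n,st[i,4],'r %.3f'%r,'angle %.2f'%np.arctan2(X@py,-(X@px)))
ang()
E
python3 wa.py
```

```text
side 74 r 0.142 angle 2.55
side 230 r 0.084 angle 0.26
side 20 r 0.104 angle 0.65
scene 672 r 0.081 angle 0.41
scene 164 r 0.120 angle 2.40
```

Call:
{"op": "apply_moves", "data": {"deltas": [{"hand":0,"x":0,"y":0,"z":0,"wx":0,"wy":0,"wz":0},{"hand":0,"x":0,"y":0,"z":0,"wx":0,"wy":0,"wz":0.04},{"hand":0,"x":0,"y":0,"z":0,"wx":0,"wy":0,"wz":0.1},{"hand":0,"x":0,"y":0,"z":0,"wx":0,"wy":0,"wz":0.1}], "squeeze": 110}}

```text
time_s: 14.45
ee_pos: [0.6258, -0.1254, 0.1452]
eef_rot: [0.039, 0.951, 0.167, 0.256]
force: [-7.8, 0.2, 5.9]
finger_gap: 0.0154
```

```bash
python3 st.py; python3 wa.py
```

```text
t 14.45 tcp [-0.005, -0.0007, 0.0435] rot [-1.000e-03 -0.000e+00  1.248e+00] F [-3.8, 0.4, 9.0] M [0.1, 0.91, 0.19] q [-0.46 -0.    2.07  0.41  0.63 -1.09] gap 0.0154
side 71 r 0.143 angle 2.54
side 317 r 0.086 angle 0.85
scene 751 r 0.087 angle 0.83
scene 164 r 0.120 angle 2.41
```

Call:
{"op": "apply_moves", "data": {"deltas": [{"hand":0,"x":0,"y":0,"z":0,"wx":0,"wy":0,"wz":0.1},{"hand":0,"x":0,"y":0,"z":0,"wx":0,"wy":0,"wz":0.2},{"hand":0,"x":0,"y":0,"z":0,"wx":0,"wy":0,"wz":0.32},{"hand":0,"x":0,"y":0,"z":0,"wx":0,"wy":0,"wz":0.42},{"hand":0,"x":0,"y":0,"z":0,"wx":0,"wy":0,"wz":0.48}]}}

```text
time_s: 15.05
ee_pos: [0.6256, -0.1254, 0.1451]
eef_rot: [-0.023, 0.964, -0.064, 0.258]
force: [-7.6, -0.2, 7.0]
finger_gap: 0.0153
```

```bash
python3 st.py; python3 wa.py
```

```text
t 15.05 tcp [-0.0051, -0.0007, 0.0435] rot [-1.000e-03 -0.000e+00  1.729e+00] F [-3.1, 0.0, 9.8] M [0.13, 1.03, 0.32] q [-0.46 -0.    2.07  0.4   0.64 -0.6 ] gap 0.0153
side 73 r 0.142 angle 2.54
side 260 r 0.083 angle 0.88
side 36 r 0.109 angle 1.19
scene 766 r 0.087 angle 0.93
scene 166 r 0.120 angle 2.41
```

Call:
{"op": "apply_moves", "data": {"deltas": [{"hand":0,"x":0,"y":0,"z":0,"wx":0,"wy":0,"wz":0.06},{"hand":0,"x":0,"y":0,"z":0,"wx":0,"wy":0,"wz":0.12},{"hand":0,"x":0,"y":0,"z":0,"wx":0,"wy":0,"wz":0.18},{"hand":0,"x":0,"y":0,"z":0,"wx":0,"wy":0,"wz":0.18}]}}

```text
time_s: 15.55
ee_pos: [0.6256, -0.1254, 0.1451]
eef_rot: [-0.046, 0.954, -0.15, 0.255]
force: [-7.9, 0.2, 6.5]
finger_gap: 0.0152
```

```bash
python3 st.py; python3 wa.py
```

```text
t 15.55 tcp [-0.0052, -0.0006, 0.0435] rot [-1.000e-03 -0.000e+00  1.906e+00] F [-3.6, 0.4, 9.6] M [0.16, 1.04, 0.33] q [-0.46 -0.    2.08  0.4   0.64 -0.43] gap 0.0152
side 73 r 0.142 angle 2.54
side 294 r 0.087 angle 1.01
scene 778 r 0.087 angle 1.00
scene 164 r 0.120 angle 2.40
```

Call:
{"op": "apply_moves", "data": {"deltas": [{"hand":0,"x":0,"y":0,"z":0,"wx":0,"wy":0,"wz":0.05},{"hand":0,"x":0,"y":0,"z":0,"wx":0,"wy":0,"wz":0.1},{"hand":0,"x":0,"y":0,"z":0,"wx":0,"wy":0,"wz":0.14},{"hand":0,"x":0,"y":0,"z":0,"wx":0,"wy":0,"wz":0.14}]}}

```text
time_s: 16.05
ee_pos: [0.6256, -0.1253, 0.1451]
eef_rot: [-0.064, 0.941, -0.216, 0.251]
force: [-8.1, -0.3, 6.7]
finger_gap: 0.0151
```

```bash
python3 st.py; python3 wa.py
```

```text
t 16.05 tcp [-0.0053, -0.0006, 0.0435] rot [-1.000e-03 -0.000e+00  2.047e+00] F [-3.7, -0.1, 9.8] M [0.19, 1.08, 0.24] q [-0.46 -0.    2.08  0.4   0.64 -0.29] gap 0.0151
side 73 r 0.142 angle 2.55
side 234 r 0.089 angle 1.49
scene 713 r 0.091 angle 1.66
scene 163 r 0.120 angle 2.41
```

Call:
{"op": "apply_moves", "data": {"deltas": [{"hand":0,"x":0,"y":0,"z":0,"wx":0,"wy":0,"wz":0.1},{"hand":0,"x":0,"y":0,"z":0,"wx":0,"wy":0,"wz":0.22},{"hand":0,"x":0,"y":0,"z":0,"wx":0,"wy":0,"wz":0.34},{"hand":0,"x":0,"y":0,"z":0,"wx":0,"wy":0,"wz":0.44},{"hand":0,"x":0,"y":0,"z":0,"wx":0,"wy":0,"wz":0.52}]}}

```text
time_s: 16.65
ee_pos: [0.6254, -0.1252, 0.145]
eef_rot: [-0.127, 0.854, -0.452, 0.226]
force: [-8.5, 0.0, 6.2]
finger_gap: 0.0151
```

Call:
{"op": "apply_moves", "data": {"deltas": [{"hand":0,"x":0,"y":0,"z":0,"wx":0,"wy":0,"wz":0.04},{"hand":0,"x":0,"y":0,"z":0,"wx":0,"wy":0,"wz":0.08},{"hand":0,"x":0,"y":0,"z":0,"wx":0,"wy":0,"wz":0.12},{"hand":0,"x":0,"y":0,"z":0,"wx":0,"wy":0,"wz":0.12}]}}

```text
time_s: 17.05
ee_pos: [0.6254, -0.1251, 0.145]
eef_rot: [-0.14, 0.826, -0.501, 0.218]
force: [-9.9, -0.1, 7.7]
finger_gap: 0.0149
```

```bash
python3 st.py; python3 wa.py
```

```text
t 17.05 tcp [-0.0054, -0.0004, 0.0435] rot [ 0.    -0.     2.686] F [-4.7, 0.2, 11.6] M [0.36, 1.0, 0.43] q [-0.46 -0.    2.08  0.4   0.64  0.35] gap 0.0149
side 73 r 0.142 angle 2.54
side 212 r 0.092 angle 1.74
scene 690 r 0.092 angle 1.78
scene 163 r 0.120 angle 2.41
```

Call:
{"op": "apply_moves", "data": {"deltas": [{"hand":0,"x":0,"y":0,"z":0,"wx":0,"wy":0,"wz":0.04},{"hand":0,"x":0,"y":0,"z":0,"wx":0,"wy":0,"wz":0.08},{"hand":0,"x":0,"y":0,"z":0,"wx":0,"wy":0,"wz":0.12},{"hand":0,"x":0,"y":0,"z":0,"wx":0,"wy":0,"wz":0.14},{"hand":0,"x":0,"y":0,"z":0,"wx":0,"wy":0,"wz":0.14}]}}

```text
time_s: 17.65
ee_pos: [0.6254, -0.125, 0.145]
eef_rot: [-0.155, 0.789, -0.557, 0.207]
force: [-9.0, 0.7, 6.5]
finger_gap: 0.0154
```

```bash
python3 st.py; python3 wa.py
```

```text
t 17.65 tcp [-0.0054, -0.0003, 0.0435] rot [ 0.    -0.     2.826] F [-4.5, 0.9, 10.1] M [0.46, 1.0, 0.39] q [-0.46 -0.    2.08  0.4   0.64  0.49] gap 0.0154
side 72 r 0.143 angle 2.55
side 205 r 0.095 angle 1.91
scene 764 r 0.098 angle 2.12
```

Call:
{"op": "apply_moves", "data": {"deltas": [{"hand":0,"x":0,"y":0,"z":0,"wx":0,"wy":0,"wz":0.03},{"hand":0,"x":0,"y":0,"z":0,"wx":0,"wy":0,"wz":0.06},{"hand":0,"x":0,"y":0,"z":0,"wx":0,"wy":0,"wz":0.06}]}}

```text
time_s: 18.05
ee_pos: [0.6254, -0.125, 0.145]
eef_rot: [-0.161, 0.771, -0.581, 0.203]
force: [-8.9, 0.5, 7.1]
finger_gap: 0.0148
```

```bash
python3 st.py; python3 wa.py
```

```text
t 18.05 tcp [-0.0054, -0.0003, 0.0435] rot [ 1.000e-03 -0.000e+00  2.888e+00] F [-4.1, 0.8, 10.6] M [0.38, 1.04, 0.19] q [-0.46 -0.    2.08  0.41  0.64  0.55] gap 0.0148
side 251 r 0.105 angle 2.50
scene 443 r 0.089 angle 2.41
```

Call:
{"op": "apply_moves", "data": {"deltas": [{"hand":0,"x":0,"y":0,"z":0,"wx":0,"wy":0,"wz":-0.1},{"hand":0,"x":0,"y":0,"z":0,"wx":0,"wy":0,"wz":-0.22},{"hand":0,"x":0,"y":0,"z":0,"wx":0,"wy":0,"wz":-0.34},{"hand":0,"x":0,"y":0,"z":0,"wx":0,"wy":0,"wz":-0.46},{"hand":0,"x":0,"y":0,"z":0,"wx":0,"wy":0,"wz":-0.48}]}}

```text
time_s: 18.65
ee_pos: [0.6255, -0.1252, 0.145]
eef_rot: [-0.108, 0.888, -0.38, 0.235]
force: [-9.1, 0.3, 6.6]
finger_gap: 0.0153
```

```bash
python3 st.py; python3 wa.py
```

```text
t 18.65 tcp [-0.0054, -0.0004, 0.0435] rot [0.    0.    2.406] F [-4.6, 0.5, 10.2] M [0.25, 1.09, -0.01] q [-0.46 -0.    2.08  0.41  0.64  0.07] gap 0.0153
side 258 r 0.106 angle 2.42
scene 467 r 0.090 angle 2.36
```

Torque is back to zero and the wheel is on click three. Open and retreat along the axis.

Call:
{"op": "apply_moves", "data": {"deltas": [{"hand":0.15,"x":0,"y":0,"z":0,"wx":0,"wy":0,"wz":0},{"hand":0.3,"x":0,"y":0,"z":0,"wx":0,"wy":0,"wz":0},{"hand":0.5,"x":0,"y":0,"z":0,"wx":0,"wy":0,"wz":0},{"hand":0.5,"x":0,"y":0,"z":0,"wx":0,"wy":0,"wz":0},{"hand":0.5,"x":0,"y":0,"z":0,"wx":0,"wy":0,"wz":0}]}}

```text
time_s: 19.25
ee_pos: [0.6262, -0.1252, 0.1446]
eef_rot: [-0.108, 0.887, -0.382, 0.236]
force: [-0.1, -0.3, 0.2]
finger_gap: 0.0427
```

Call:
{"op": "apply_moves", "data": {"deltas": [{"hand":0.5,"x":0,"y":0,"z":-0.02,"wx":0,"wy":0,"wz":0},{"hand":0.5,"x":0,"y":0,"z":-0.05,"wx":0,"wy":0,"wz":0},{"hand":0.5,"x":0,"y":0,"z":-0.09,"wx":0,"wy":0,"wz":0},{"hand":0.5,"x":0,"y":0,"z":-0.13,"wx":0,"wy":0,"wz":0},{"hand":0.5,"x":0,"y":0,"z":-0.15,"wx":0,"wy":0,"wz":0}]}}

```text
time_s: 19.75
ee_pos: [0.5511, -0.1275, 0.2788]
eef_rot: [-0.108, 0.886, -0.382, 0.239]
force: [0.4, 0.1, 0.0]
finger_gap: 0.0428
```

Call:
{"op": "apply_moves", "data": {"deltas": [{"hand":0.5,"x":0,"y":0,"z":0,"wx":0,"wy":0,"wz":0},{"hand":0.5,"x":0,"y":0,"z":0,"wx":0,"wy":0,"wz":0},{"hand":0.5,"x":0,"y":0,"z":0,"wx":0,"wy":0,"wz":0}]}}

```text
time_s: 20.05
ee_pos: [0.5505, -0.1265, 0.2721]
eef_rot: [-0.109, 0.887, -0.382, 0.234]
force: [-0.0, -0.2, 0.6]
finger_gap: 0.0428
```

```bash
python3 st.py; python3 wa.py
python3 - <<'E'
from loc import *
C2=C-.0055*px
w=cam('wrist');hs=cv2.cvtColor(w['color'],cv2.COLOR_RGB2HSV).astype(int)
m=(((hs[:,:,0]<8)|(hs[:,:,0]>172))&(hs[:,:,1]>100)&(hs[:,:,2]>40)).astype(np.uint8);k,l,st,ce=cv2.connectedComponentsWithStats(m)
for i in range(1,k):
  if st[i,4]>150:
    cn=max(cv2.findContours((l==i).astype(np.uint8),0,1)[0],key=cv2.contourArea)[:,0]
    Q=np.array([W(w,u,v,.024) for u,v in cn],np.float32)+[5.5,0];b=cv2.minAreaRect(Q.astype(np.float32));x,y=b[0];print(st[i],b,'ang',np.arctan2(y,-x),'r',np.hypot(x,y))
s=cam('scene');hs=cv2.cvtColor(s['color'],cv2.COLOR_RGB2HSV)
for n,X in(('green',(.0,0)),):pass
a0=cv2.imread('pics/s0.png').astype(int);a1=s['color'][:,:,::-1].astype(int)
d=np.abs(a0-a1).max(2)
for n,(x,y,ww,h) in dict(beige=(305,228,50,40),green=(388,308,52,50),bottle=(295,288,40,65),cup=(238,252,52,66),small=(374,232,28,28)).items():print(n,(d[y:y+h,x:x+ww]>40).sum())
E
```

```text
t 20.05 tcp [-0.0067, 0.0001, 0.191] rot [ 2.00e-03 -1.00e-03  2.41e+00] F [0.2, -0.2, 0.5] M [0.01, 0.28, 0.05] q [-0.54 -0.31  2.1   0.34  0.93  0.12] gap 0.0428
side 255 r 0.107 angle 2.42
scene 466 r 0.090 angle 2.36
[251   0  38  24 810] ((117.30403900146484, 118.79164123535156), (19.90578269958496, 34.820831298828125), 45.64373779296875) ang 2.3498937287950694 r 166.94817038064735
[ 253   51   37   88 2453] ((60.472450256347656, 65.8868408203125), (82.90323638916016, 32.42216110229492), 45.68696975708008) ang 2.313371517191819 r 89.43149911126191
beige 0
green 0
bottle 0
cup 0
small 0
```

```bash
python3 -c "
from workcell import manip
print(manip.hand_in())"
```

```text
the job is handed in; nothing more can be done
None
```

I loaded the large maroon cassette into the pocket at the green marker, turned the knob through three separate snaps, unwound it and let go. I handed the job in at about 20 s; no verdict is reported.

**Last checks:**
- **Wheel:** the cassette sits 2.31 rad round by the wrist camera and 2.36 to 2.42 rad by the other two. The third click is at 2.356 rad, and the cassette's long axis lies at 45.7°, which fits it.
- **Knob:** the torque was about zero before I let go. I did not measure the knob's angle after release.
- **Cassette:** it measures 89 mm from the axis, with its full outline showing. That is a few mm off the pocket centre, within the pocket's play. I judged it seated from the floor contact when I pressed it down and from its flat look in the pictures.
- **Other objects:** the green and beige cassettes, cup and bottle show no changed pixels in the scene camera. The hand is clear of everything.

**What failed or disagreed:**
- **First grasp:** it closed on air above the fin, because the finger ends were about 20 to 28 mm higher than the reported TCP. I went lower by feel and the second grasp held.
- **Carousel position:** my first fit from the rim and foot edge was about 5.5 mm off along the slope. I corrected it from the pocket walls and the knob skirt.
- **Winding torque:** on the first click it read lower than the spring rate predicts. The wheel had already begun to creep in its detent, and the grip may have slipped slightly, so I raised it to 110 N.

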